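Set up the bakery tasting corner

TASK

Get the tasting corner ready. First steady the rocking footed stand: without lifting it off its plinth, turn it by its handle until its one longer foot drops into the plinth's slot and all four feet touch, and only then load anything on it. Lay the baguette in the V cradle, centred along it, and swing the strap all the way across over it; set every loaf with a round disc tag on the stand's deck and every loaf with a long strip tag in the black tray, side by side and not stacked, leaving the jam jar and the cup where they are.

Things in the scene. Friction and masses are not known exactly. Their poses are not given: they have to be found in the camera images.
- plinth: fixed square board of dark wood, 220 x 220 mm, 18 mm high; origin at the centre of its underside. A slot 8 mm deep and 28 mm wide is cut in its top from its +x edge inwards: x from 50 to 110 mm, y from 33 to 61 mm in its frame (centre line y = 47 mm)
- stand: loose wooden stand on the plinth, 0.55 kg: deck 200 (x) x 130 (y) x 12 mm on four steel feet of 18 mm diameter at x = +-80, y = +-47 mm, three 20 mm long, the one at (+80, +47) 28 mm (a steel stud on the deck marks it). Origin at the centre, in the plane of the short feet's undersides. Starts rocking, turned 0.5 rad to a half turn either way, up to 8 mm off centre
- stand_deck (a point): centre of the deck's top, 32 mm above the stand's origin. A rim 6 mm high, 5 mm thick runs round the deck; either side of the handle a bay takes one loaf, long side along x (bay middles at x = +-52 mm). Seated, the stand's frame is parallel to the plinth's and centred on it, its origin level with the plinth's top
- stand_longfoot (a point): centre of the underside of the stand's longer foot
- stand_handle (a point): point to grip on the wooden handle in the middle of the deck (14 mm thick in x, 44 mm wide in y, 50 mm tall): on its centre line, 16 mm below its top, 34 mm above the deck
- cradle: fixed bread cradle: wooden base 210 (x) x 110 (y) x 12 mm carrying two steel V saddles (90 degree V open upwards, each 16 mm long, at x = +-62 mm, clear gap of 108 mm between them for the fingers), the V along its x; origin at the centre of its underside. A pivot post of 14 mm diameter stands at (85, -45) mm, up to 87 mm
- cradle_v (a point): where the middle of the baguette's axis belongs: midway between the saddles, 60 mm above the cradle's underside; axes as the cradle's
- strap (a joint): flat steel strap, 16 mm wide, that swings level about the cradle's vertical pivot post: 0 = straight across the V, against its stop (along the cradle's +y); grows clockwise seen from above to 1.7 = clear of the V (along +x). Underside 87, top 95 mm above the table, 4 mm over a baguette in the V; light friction, stays where left; starts at 1.25 to 1.65
- strap_knob (a point): point on the axis of the upright round knob on the strap's end (16 mm diameter, 40 mm tall, top 135 mm above the table), 18 mm below the knob's top; 90 mm from the pivot
- strap_pivot (a point): point on the strap's vertical pivot axis, at the height of point strap_knob
- baguette: short crusty baguette, a stiff cylinder of 46 mm diameter, about 210 mm long, 220 g, with a 16 mm wide flat strip along its underside, on which it lies; x along its length; origin at the middle of the flat strip, axis 24 mm above it
- baguette_axis (a point): middle of the baguette's axis
- disc_loaf1: small wrapped loaf cake, 64 (its x) x 44 (its y) x 40 mm high, 120 g, rounded edges; origin at the centre of its underside, z up out of its top. On top lies a flat white card tag: a round disc of 36 mm. It may be absent
- disc_loaf2: small wrapped loaf cake, 64 (its x) x 44 (its y) x 40 mm high, 120 g, rounded edges; origin at the centre of its underside, z up out of its top. On top lies a flat white card tag: a round disc of 36 mm. It may be absent
- strip_loaf1: small wrapped loaf cake, 64 (its x) x 44 (its y) x 40 mm high, 120 g, rounded edges; origin at the centre of its underside, z up out of its top. On top lies a flat white card tag: a strip of 56 x 12 mm. It may be absent
- strip_loaf2: small wrapped loaf cake, 64 (its x) x 44 (its y) x 40 mm high, 120 g, rounded edges; origin at the centre of its underside, z up out of its top. On top lies a flat white card tag: a strip of 56 x 12 mm. It may be absent
- disc_loaf1_mid (a point): centre of disc_loaf1, 20 mm above its underside
- disc_loaf2_mid (a point): centre of disc_loaf2, 20 mm above its underside
- strip_loaf1_mid (a point): centre of strip_loaf1, 20 mm above its underside
- strip_loaf2_mid (a point): centre of strip_loaf2, 20 mm above its underside
- tray: fixed black sheet-metal tray, 120 (x) x 190 (y) mm, lip 15 mm high, 4 mm thick, floor 4 mm; origin at the centre of its underside. Holds two loaves with their long sides along x, at y = +-42 mm
- jam: jam jar, 52 mm diameter, 75 mm tall, a bystander
- cup: white cup, 68 mm wide, 75 mm tall, a bystander
Mind the look-alikes: they are no part of the job. What is shaped like the stand but turquoise is not meant.

How it is judged:
By the outcome, as a careful person would: the job done as asked, in the order asked, and still so for the second after the job is handed in, with the robot touching nothing.
Of disc_loaf1, disc_loaf2, strip_loaf1, strip_loaf2 only 3 to 4 are there at a start; the rules pass over those that are not, and their reading is None.
At some moment in a run one of disc_loaf1, disc_loaf2, strip_loaf1, strip_loaf2 may be knocked a few centimetres aside while the robot is not near it.
Once in a run the grip may slacken for a moment while it holds something.
It also fails if it takes over 210 s, if anything falls off the work surface, if the arm or the gripper's body presses on something with over 40 N, if the wrist force passes 120 N, or if a joint passes its speed limit or range.

ROBOT

A 7-joint arm with a two-finger parallel gripper is mounted at the origin on the work surface. World frame = base frame: x ahead of the robot, y to its left, z up, the work surface at z = 0. Lengths are in mm, angles in rad, forces in N, time in s.
With the tool pointing down it reaches from about 400 to 875 mm from the base axis. Payload 4.4 kg.
Tool frame: the origin (TCP) lies midway between the tips of the shut fingers; the grasp point (between the pads) lies 19 mm behind it (env.pinch_z is the distance from the TCP to the grasp point, in mm); z points along the fingers, y is the line along which they close (so a half turn about z gives the same grasp; the last joint's range is limited). The gripper opens to 85 mm and grips with 20 to 120 N. Pads are 22 mm wide; open, the fingers measure 114 mm over their backs; the gripper's body (76 mm by 85 mm) begins 54 mm behind the grasp point. The pads swing forward as they close: fully open they stand 13 mm farther back than shut.
Start: joints at [1.052, 0.628, 0.038, 1.517, -0.027, 0.996, -0.02], TCP at [284.395, -584.498, 192.813] pointing down, gripper open.
Joint ranges: [-3.06, 3.06], [-0.37, 2.12], [-1.25, 1.32], [0.18, 2.47], [-1.1, 4.24], [0.23, 1.98], [-2.94, 2.94]. Speed limits (rad/s): [2.57, 2.57, 3.14, 3.14, 3.14, 3.14, 3.14].

INTERFACE

Orientations are given as a unit quaternion [w, x, y, z].
In Python, from cell import readout, vision, workorder, env gives the robot as it stands. The module is installed in compiled form; this text tells all that it offers.
- The arm moves only by the tool servo_tool, never from a script. Its argument "moves" is a list of rows, each a list of 3 entries, a list of its own where there are three numbers: the opening, from -1 (shut) to 1 (fully open), so that 0 is half open, then the shift along the tool's x, y, z in mm, then the turn, a rotation vector about the tool's x, y, z in rad. A call has 1 to 5 rows; each row is the pose to reach, as a shift and turn from the pose commanded when the call began, along the tool's axes at that moment; what a row does not reach only later rows make up. A row lasts 1/8 s, in which the tool goes at most 62.5 mm and 10.7 degrees, less where a joint would pass 70% of its speed; a pose out of reach is approached as far as the arm can. A call with a gripper value outside its range is refused whole. The fingers move at their own pace and stop on an object; the grip force is fixed at half the most. Time passes only in rows, so rows that repeat a pose let the fingers close. It gives the time, the measured TCP pose, the force, the opening and the grip force at its end, in the units of the state.
- readout.state(): the state, without advancing time (a new reading comes with each control period).
- vision.read_camera(name): name is "scene" or "top" or "wrist"; returns the picture (400x640x3 uint8, red, green, blue); there is no depth.
- vision.get_calibration(name): a dict with "fx", "fy", "cx", "cy" (pixels), "extrinsics" (4x4, takes a point from world to camera coordinates); the wrist camera has in their place "mount" (4x4, takes a point from camera to tool coordinates, whose origin is the TCP and whose axes are the flange's). Camera axes: x right, y up, looking along -z (the intrinsics and any distortion apply to the point x, -y, -z); pixel columns grow to the right and rows downward; lengths in mm; the calibration is good to about 2 mm. A picture is of the moment at which its call begins: read the wrist's pose just before it. get_calibration takes no time and is no camera call.
- workorder.close_job(): hands the job in; it is judged then, once.
The state is a dict: "t": time; "qpos": joint angles; "joint_velocities": joint speeds; "effort": joint torques, N m; "tcp_pos": TCP position; "tcp_rot": TCP orientation; "contact_force": force on the tool from outside, world axes, zero at the start; "moment": the same for the moment, N m; "finger_gap": finger opening in mm; "gripper_force": force on a finger pad.
Only numpy, scipy, OpenCV 4.12 (cv2) and the standard library are available. Lean on these libraries where they do the work, as an engineer would, in place of code of your own. Each camera call takes 0.05 s, during which the arm holds its last target. There are 200 camera calls.

## Working session

There is one attempt and no reset: what is moved stays moved. The work goes in short steps, Python scripts to look and compute and a tool call to move; the robot and the scene stay as the last step left them, time stands still between calls to the robot, and variables do not carry over. Pictures are saved under pics/ and viewed, at most 14 in all, crops included, and the job is handed in when it is done.

Besides the shell and the picture viewer there is one more tool, called as name([rows], argument=value, ...), one row to a line, values as JSON. servo_tool: Moves the arm, as the interface text tells. Its arguments: {"type":"object","properties":{"moves":{"type":"array","items":{"type":"array"}}},"required":["moves"]}

```bash
mkdir -p pics; ls
cat > h.py <<'E'
import numpy as np, cv2
from scipy.spatial.transform import Rotation as R
from cell import readout, vision, workorder, env
def snap(name, fn=None):
    s=readout.state(); im=vision.read_camera(name)
    if fn: cv2.imwrite('pics/'+fn, im[:,:,::-1])
    return s, im
def cam(name, s=None):
    c=vision.get_calibration(name)
    K=np.array([[c['fx'],0,c['cx']],[0,c['fy'],c['cy']],[0,0,1.]])
    if name=='wrist':
        q=np.array(s['tcp_rot']); T=np.eye(4); T[:3,:3]=R.from_quat(q[[1,2,3,0]]).as_matrix(); T[:3,3]=s['tcp_pos']
        W2C=np.linalg.inv(T@np.array(c['mount']))
    else: W2C=np.array(c['extrinsics'])
    return K,W2C,c
def und(K,c,px):
    d=c.get('distortion',c.get('dist',None))
    px=np.array(px,float).reshape(-1,1,2)
    return cv2.undistortPoints(px,K,None if d is None else np.array(d,float)).reshape(-1,2)
def toworld(name,px,z,s=None):
    K,W,c=cam(name,s); n=und(K,c,px); C=np.linalg.inv(W)
    d=np.c_[n[:,0],-n[:,1],-np.ones(len(n))]@C[:3,:3].T; o=C[:3,3]
    z=np.broadcast_to(z,len(n))
    return o+d*((z-o[2])/d[:,2])[:,None]
def topix(name,P,s=None):
    K,W,c=cam(name,s); p=np.atleast_2d(P)@W[:3,:3].T+W[:3,3]
    x=np.c_[p[:,0],-p[:,1],-p[:,2]]
    d=c.get('distortion',c.get('dist',None))
    return cv2.projectPoints(x,np.zeros(3),np.zeros(3),K,None if d is None else np.array(d,float))[0].reshape(-1,2)
def rel(P,yaw=None,s=None):
    """shift in tool axes to bring TCP to P (world), and tool y-axis yaw turn about tool z (mod pi)"""
    s=s or readout.state(); q=np.array(s['tcp_rot']); M=R.from_quat(q[[1,2,3,0]]).as_matrix()
    d=M.T@(np.array(P)-s['tcp_pos']); t=None
    if yaw is not None:
        y=np.arctan2(M[1,1],M[0,1]); t=-((yaw-y+np.pi/2)%np.pi-np.pi/2)
    return d.round(1),t
E
python3 - <<'E'
from h import *
snap('scene','s0.png');snap('top','t0.png')
for n in('scene','top','wrist'):
    c=vision.get_calibration(n); print(n,{k:(np.round(v,3).tolist()) for k,v in c.items() if not isinstance(v,str)})
s=readout.state();print(s['tcp_rot'],env.pinch_z,s['finger_gap'])
im=cv2.imread('pics/t0.png')
E
```

```text
pics
scene {'fx': 371.28, 'fy': 371.28, 'cx': 314.911, 'cy': 198.767, 'extrinsics': [[-0.783, 0.621, -0.023, 374.652], [-0.411, -0.49, 0.768, 150.943], [0.466, 0.611, 0.64, -1314.258], [0.0, 0.0, 0.0, 1.0]]}
top {'fx': 399.346, 'fy': 399.346, 'cx': 323.887, 'cy': 193.296, 'extrinsics': [[-0.027, -0.999, -0.016, 23.001], [0.987, -0.03, 0.161, -518.397], [-0.161, -0.012, 0.987, -1127.146], [0.0, 0.0, 0.0, 1.0]]}
wrist {'fx': 320.882, 'fy': 320.882, 'cx': 322.68, 'cy': 198.099, 'mount': [[-0.0, 0.964, 0.265, 66.987], [1.0, 0.0, 0.0, 0.393], [-0.0, 0.265, -0.964, -180.158], [0.0, 0.0, 0.0, 1.0]]}
[-8.35397284e-04  9.74483940e-01  2.24455599e-01 -1.93883907e-04] 18.700000000000003 85.4388349695181
```

View pics/t0.png

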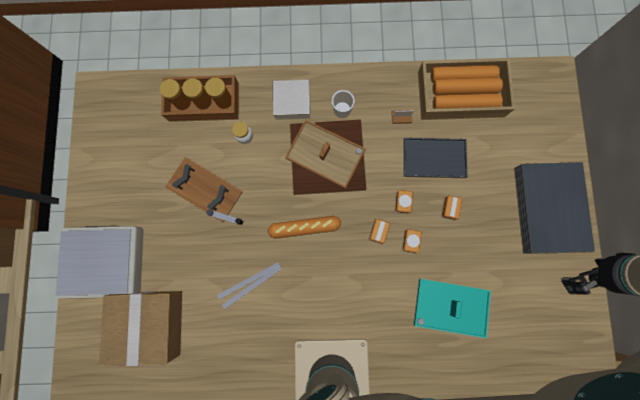

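View pics/s0.png

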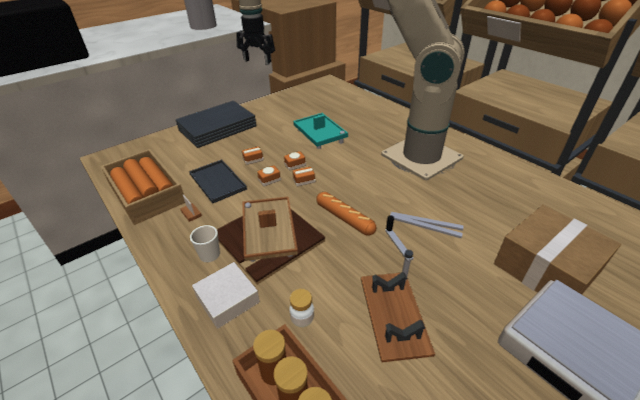

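Candidates: the stand is the wooden one at top (326,153), and the turquoise one at (453,307) is a decoy. The tray is at (435,158), with the black stack at (555,208) as a decoy. The baguette is at (305,227), and the crated ones at (467,87) are decoys. Disc loaves are at (404,201) and (413,241), strip loaves at (453,207) and (381,231). The cradle is at (204,188), jam at (242,131) and cup at (343,102). Next, a close crop to check these.

Run:
```python
import cv2
im=cv2.imread('pics/t0.png')
a=cv2.resize(im[110:260,270:470],None,fx=4,fy=4,interpolation=cv2.INTER_CUBIC); cv2.imwrite('pics/c1.png',a)
b=cv2.resize(im[140:250,155:355],None,fx=4,fy=4,interpolation=cv2.INTER_CUBIC); cv2.imwrite('pics/c2.png',b)
```

```text
(no output)
```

View pics/c1.png

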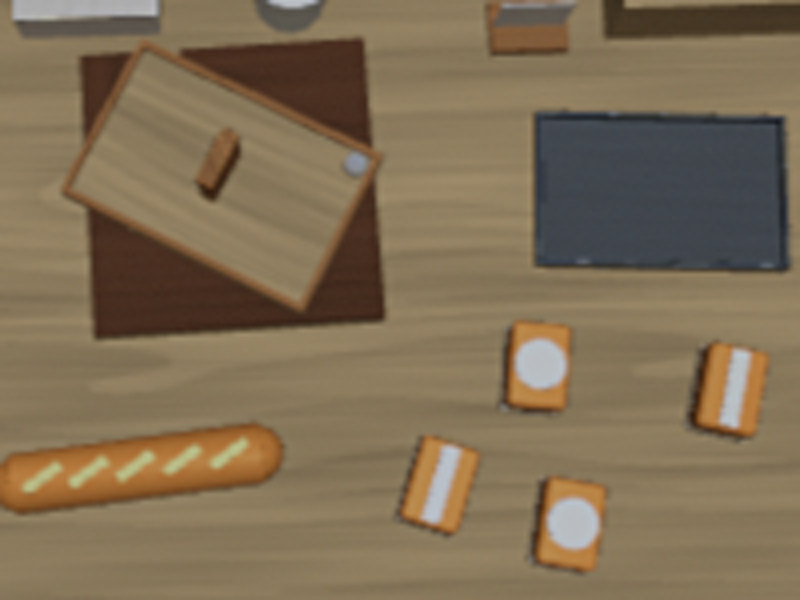

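View pics/c2.png

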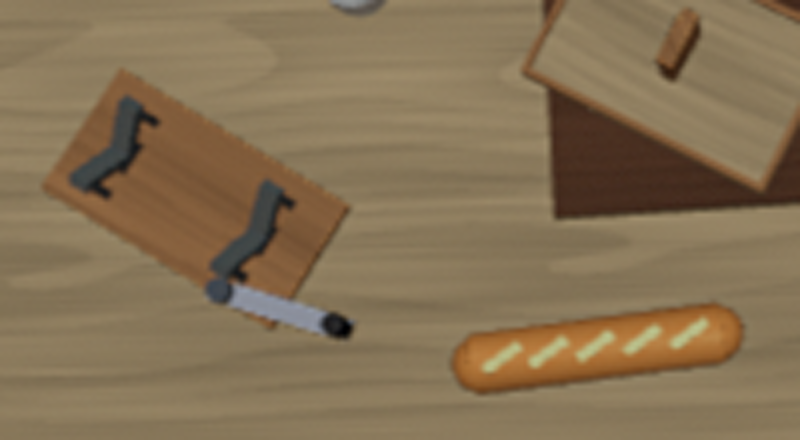

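Run:
```python
from h import *
im=cv2.imread('pics/s0.png')
a=cv2.resize(im[185:290,200:340],None,fx=5,fy=5,interpolation=cv2.INTER_CUBIC); cv2.imwrite('pics/c3.png',cv2.convertScaleAbs(a,alpha=1.8,beta=10))
f1=lambda L:[(270+(u-1.5)/4,110+(v-1.5)/4) for u,v in L]
f2=lambda L:[(155+(u-1.5)/4,140+(v-1.5)/4) for u,v in L]
p=lambda n,L,z:print(n,toworld('top',L,z)[:,:2].round(0).tolist(), toworld('top',L,z)[:,:2].mean(0).round(1))
p('plinth',f1([(82,57),(362,38),(384,319),(96,338)]),18)
p('stand',f1([(143,42),(380,155),(302,310),(65,190)]),60)
p('handle',f1([(237,132),(230,128),(203,190),(214,198)]),100)
p('tray',f1([(536,113),(785,117),(788,269),(536,266)]),15)
for n,L in dict(d1=(540,364),d2=(573,524),s1=(735,388),s2=(441,485)).items(): p(n,f1([L]),40)
p('s1ends',f1([(744,349),(729,428)]),40);p('s2ends',f1([(450,447),(431,523)]),40)
p('d1c',f1([(513,322),(572,325),(565,410),(507,407)]),38);p('d2c',f1([(549,478),(605,485),(594,570),(538,563)]),38)
p('bag',f1([(283,452)])+f2([(452,363)]),24)
p('bag',f1([(5,483),(270,452)]),24)
p('cradle',f2([(122,68),(350,208),(272,328),(44,186)]),12)
p('pivot',f2([(219,291)]),95);p('knob',f2([(337,325)]),135);p('knobalt',f2([(337,325)]),115)
K,W,c=cam('scene');print(np.linalg.inv(W)[:3,3])
```

```text
plinth [[743.0, 106.0], [751.0, -109.0], [531.0, -117.0], [523.0, 99.0]] [636.8  -5.2]
stand [[738.0, 57.0], [646.0, -115.0], [532.0, -54.0], [627.0, 116.0]] [635.6   1. ]
handle [[655.0, -11.0], [658.0, -6.0], [613.0, 14.0], [607.0, 7.0]] [633.2   1.1]
tray [[687.0, -240.0], [678.0, -429.0], [560.0, -421.0], [568.0, -233.0]] [ 623.5 -330.6]
d1 [[490.0, -227.0]] [ 490.5 -226.6]
d2 [[374.0, -243.0]] [ 374.  -243.2]
s1 [[469.0, -366.0]] [ 468.7 -366.5]
s2 [[405.0, -150.0]] [ 404.6 -150.2]
s1ends [[497.0, -375.0], [440.0, -360.0]] [ 468.4 -367.6]
s2ends [[432.0, -158.0], [378.0, -142.0]] [ 404.7 -149.9]
d1c [[522.0, -209.0], [519.0, -252.0], [456.0, -243.0], [460.0, -201.0]] [ 489.4 -226.3]
d2c [[408.0, -228.0], [401.0, -268.0], [341.0, -257.0], [347.0, -217.0]] [ 374.3 -242.6]
bag [[433.0, -38.0], [417.0, 176.0]] [424.8  69.4]
bag [[416.0, 167.0], [433.0, -28.0]] [424.8  69.4]
cradle [[651.0, 431.0], [536.0, 255.0], [447.0, 313.0], [560.0, 488.0]] [548.6 371.5]
pivot [[466.0, 328.0]] [466.  327.8]
knob [[436.0, 236.0]] [435.9 236.1]
knobalt [[438.0, 241.0]] [437.9 240.6]
[968.36617975 644.32731889 733.16457469]
```

View pics/c3.png

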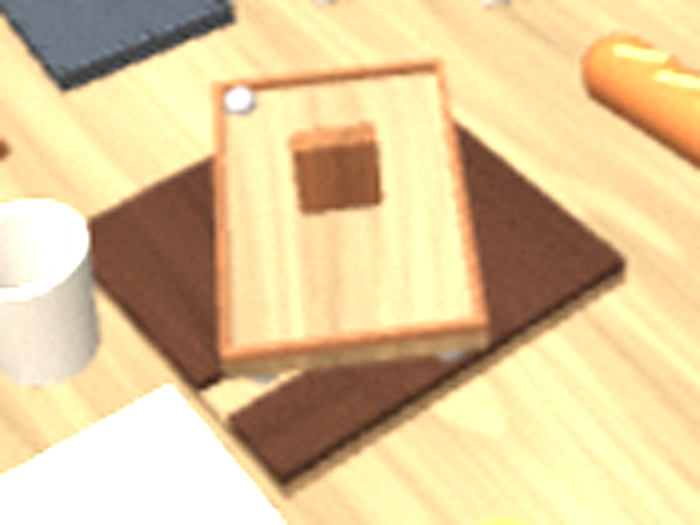

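The crop confirms the slot: it opens on the plinth's +x edge towards +y, near crop (225,395). The stud is at stand corner (238,98), so the stand needs about +2.1 rad. Moving above the handle.

servo_tool([
  [1,[48,-31,2],[0,0,0]],
  [1,[96,-62,4],[0,0,0]],
  [1,[144,-94,7],[0,0,0]],
  [1,[192,-125,9],[0,0,0]],
  [1,[240,-157,12],[0,0,0]],
])

```text
t: 0.72
tcp_pos: [432.2, -336.6, 180.6]
tcp_rot: [-0.0, 0.975, 0.224, 0.0]
contact_force: [0.1, -0.7, 0.2]
finger_gap: 85.5
gripper_force: 0.0
```

servo_tool([
  [1,[48,-31,2],[0,0,0]],
  [1,[96,-62,4],[0,0,0]],
  [1,[144,-94,7],[0,0,0]],
  [1,[192,-125,9],[0,0,0]],
  [1,[240,-157,12],[0,0,0]],
])

```text
t: 1.35
tcp_pos: [579.3, -90.6, 168.5]
tcp_rot: [0.0, 0.974, 0.224, -0.0]
contact_force: [1.4, -1.3, -0.1]
finger_gap: 85.4
gripper_force: 0.0
```

servo_tool([
  [1,[20,-14,0],[0,0,0.17]],
  [1,[40,-28,0],[0,0,0.34]],
  [1,[60,-42,0],[0,0,0.51]],
  [1,[80,-56,0],[0,0,0.68]],
  [1,[90,-59,0],[0,0,0.85]],
])

```text
t: 1.98
tcp_pos: [633.9, 2.7, 168.2]
tcp_rot: [-0.0, 0.98, -0.199, -0.001]
contact_force: [-0.7, -0.0, 0.2]
finger_gap: 85.5
gripper_force: 0.0
```

Run:
```python
from h import *
s,im=snap('wrist','w1.png')
print(s['t'],s['tcp_pos'],s['qpos'],s['tcp_rot'],rel([634,1,160],-2.071,s))
np.save('w1.npy',s,allow_pickle=True)
```

```text
1.975 [633.89437465   2.72258724 168.1909467 ] [-0.21004004  0.64505609  0.27176754  1.59612815 -0.20415173  0.9293101
 -1.83849076] [-4.28839275e-04  9.80050271e-01 -1.98748517e-01 -5.56899974e-04] (array([0.8, 1.6, 8.2]), np.float64(0.10004158688033304))
```

View pics/w1.png

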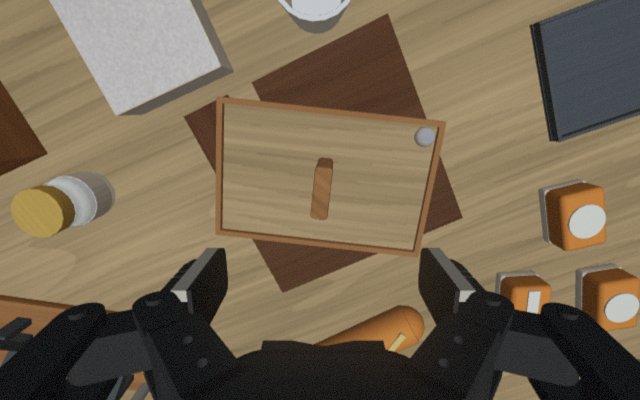

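The wrist view shows the handle top spanning about (325,159)–(318,218), with rim corners at (219,98), (445,122), (416,255) and (217,235). The plinth slot mouth is at (240,97).

Run:
```python
from h import *
from scipy.optimize import least_squares
s=np.load('w1.npy',allow_pickle=True).item()
print(toworld('wrist',[(318,158),(332,160),(325,219),(311,217)],104,s).round(1))
pp=toworld('wrist',[(185,118),(388,15),(461,216),(283,291)],18,s)
print(pp.round(1),pp.mean(0).round(1))
obs=np.array([(219,98),(445,122),(416,255),(217,235),(325,158.8),(318,218)],float)
loc=np.array([(-100,65,38),(100,65,38),(100,-65,38),(-100,-65,38),(0,22,82),(0,-22,82)],float)
def f(p): return (topix('wrist',R.from_rotvec(p[3:]).apply(loc)+p[:3],s)-obs).ravel()
r=least_squares(f,[636,0,22,0,0,-2.07]);print(r.x.round(3),r.fun.round(1))
m=R.from_rotvec(r.x[3:]);print(m.as_matrix().round(3)); print('grip pt',m.apply([0,0,66])+r.x[:3])
```

```text
[[664.6  -6.6 104. ]
 [659.  -15.8 104. ]
 [617.1   7.6 104. ]
 [623.1  17.3 104. ]]
[[ 742.2  106.2   18. ]
 [ 749.9 -111.9   18. ]
 [ 535.1 -118.4   18. ]
 [ 527.    97.9   18. ]] [638.6  -6.5  18. ]
[ 6.3495e+02  2.2000e-02  1.5961e+01 -6.0000e-02  1.6000e-02 -2.0730e+00] [ 0.7 -1.  -2.  -1.3  1.9  1.3 -1.1 -1.  -0.4  3.8  1.  -2.1]
[[-0.481  0.875  0.05 ]
 [-0.876 -0.482  0.014]
 [ 0.037 -0.037  0.999]]
grip pt [638.23820063   0.96478717  81.8720754 ]
```

servo_tool([
  [1,[4.6,0.4,20],[0,0,0.1]],
  [1,[4.6,0.4,60],[0,0,0.1]],
  [1,[4.6,0.4,90],[0,0,0.1]],
  [1,[4.6,0.4,98],[0,0,0.1]],
  [-1,[4.6,0.4,98],[0,0,0.1]],
])

```text
t: 2.65
tcp_pos: [637.8, -2.2, 70.8]
tcp_rot: [0.0, 0.969, -0.246, -0.0]
contact_force: [-0.0, 0.3, -0.1]
finger_gap: 69.6
gripper_force: 0.0
```

servo_tool([
  [-1,[0,0,0],[0,0,0]],
  [-1,[0,0,0],[0,0,0]],
  [-1,[0,0,0],[0,0,0]],
  [-1,[0,0,0],[0,0,0]],
  [-1,[0,0,0],[0,0,0]],
])

```text
t: 3.28
tcp_pos: [637.9, -1.9, 70.9]
tcp_rot: [-0.0, 0.969, -0.246, 0.0]
contact_force: [-0.0, 0.9, -0.2]
finger_gap: -0.6
gripper_force: 0.0
```

Run:
```python
from h import *
s,im=snap('wrist');_,t=snap('scene')
o=np.vstack([im[60:,:][:, 80:560], cv2.resize(t[185:290,200:340],(480,360))[:260]])
cv2.imwrite('pics/w2.png',o[:,:,::-1]); print(o.shape,s['tcp_pos'],s['finger_gap'])
```

```text
(600, 480, 3) [637.91683049  -1.85788622  70.91876318] -0.6205584381834964
```

View pics/w2.png

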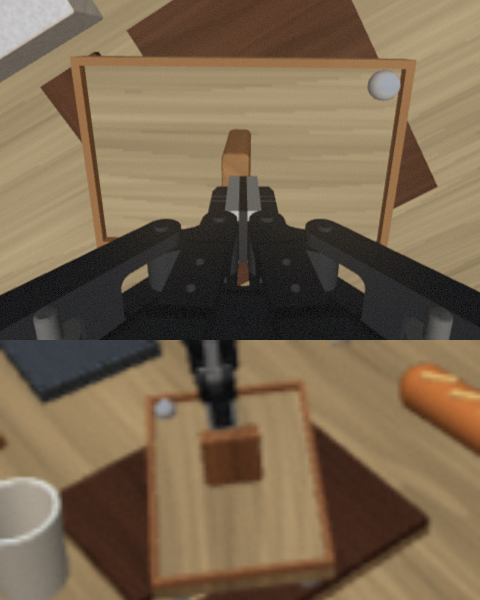

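Run:
```python
from h import *
s=readout.state()
P=np.array([[638,-2,71],[638,-2,90],[640,0,104],[636,0,56],[660,-11,104],[618,11,104]])
print('wrist crop',(topix('wrist',P,s)-[80,60]).round(0).tolist())
sc=topix('scene',P); print('scene crop',np.c_[(sc[:,0]-200)*480/140,(sc[:,1]-185)*360/105+340].round(0).tolist())
_,im=snap('top'); cv2.imwrite('pics/t2.png',cv2.resize(im[110:200,280:380],None,fx=6,fy=6,interpolation=cv2.INTER_CUBIC)[:,:,::-1])
print(((topix('top',P)-[280,110])*6).round(0).tolist())
```

```text
wrist crop [[242.0, 167.0], [242.0, 179.0], [237.0, 189.0], [241.0, 163.0], [237.0, 144.0], [239.0, 232.0]]
scene crop [[227.0, 460.0], [224.0, 442.0], [221.0, 431.0], [232.0, 475.0], [190.0, 435.0], [254.0, 426.0]]
[[276.0, 247.0], [276.0, 236.0], [271.0, 224.0], [273.0, 259.0], [293.0, 182.0], [249.0, 270.0]]
```

View pics/t2.png

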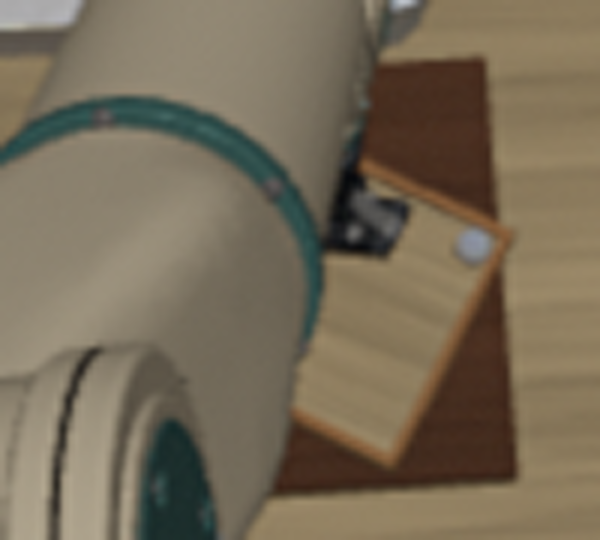

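Run:
```python
from h import *
s=np.load('w1.npy',allow_pickle=True).item()
a=(270+(220.5-1.5)/4,110+(162-1.5)/4); b=(321.5,188.5); c=(200+336/5,185+137/5)
for z in(60,70,80,90,100,110):
    print(z,toworld('top',[a],z)[0,:2].round(1),toworld('wrist',[b],z,s)[0,:2].round(1),toworld('scene',[c],z)[0,:2].round(1))
# handle lengths
for z in (70,85,104):
    w=toworld('wrist',[(318,158),(332,160),(325,219),(311,217)],z,s); print(z,np.linalg.norm(w[0]-w[1]),np.linalg.norm(w[0]-w[3]))
```

```text
60 [644.1   1.8] [631.7   4.7] [613.4 -37. ]
70 [641.4   1.7] [633.9   3.7] [618.7 -26.9]
80 [638.6   1.7] [636.1   2.7] [624.  -16.7]
90 [635.9   1.6] [638.4   1.7] [629.3  -6.6]
100 [633.1   1.5] [640.6   0.7] [634.5   3.5]
110 [630.3   1.5] [ 6.428e+02 -3.000e-01] [639.8  13.6]
70 12.312516815613769 54.51627569474409
85 11.64880018408159 51.57752974948681
104 10.808092450807376 47.85511821882759
```

servo_tool([
  [-1,[0,4,0],[0,0,0]],
  [-1,[0,4,0],[0,0,0]],
])

```text
t: 3.68
tcp_pos: [635.7, -6.1, 70.8]
tcp_rot: [0.0, 0.969, -0.246, -0.0]
contact_force: [-0.5, -0.9, 0.9]
finger_gap: 0.2
gripper_force: 0.0
```

servo_tool([
  [-1,[0,-4,0],[0,0,0]],
  [-1,[0,-4,0],[0,0,0]],
])

```text
t: 3.92
tcp_pos: [638.2, -1.1, 70.8]
tcp_rot: [-0.0, 0.969, -0.246, 0.0]
contact_force: [0.5, 0.1, -0.4]
finger_gap: -0.2
gripper_force: 0.0
```

Run:
```python
from h import *
s,t=snap('scene')
cv2.imwrite('pics/s3.png',cv2.resize(t[170:260,215:315],None,fx=6,fy=6,interpolation=cv2.INTER_CUBIC)[:,:,::-1]); print(s['finger_gap'],s['gripper_force'],s['contact_force'],s['moment'])
```

```text
-0.21396143475332863 0.0 [ 0.51722398  0.13970823 -0.43994493] [0.01323829 0.0031985  0.03772174]
```

View pics/s3.png

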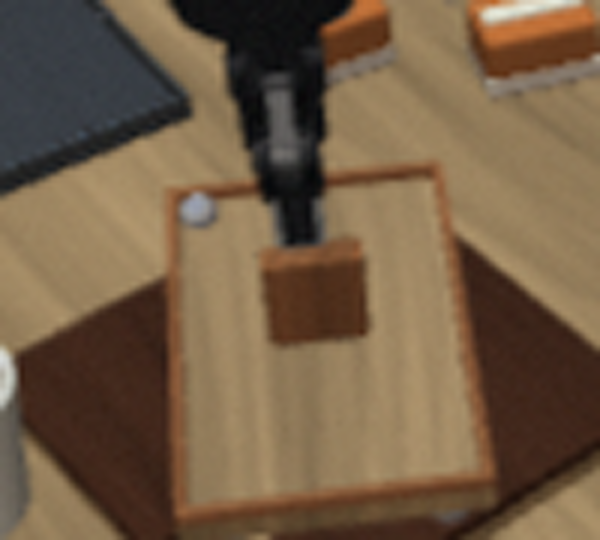

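Run:
```python
from h import *
K,W,c=cam('wrist',readout.state()); M=np.array(c['mount'])
def pt(P):
    C=np.linalg.inv(M); p=np.atleast_2d(P)@C[:3,:3].T+C[:3,3]; return np.c_[c['cx']+c['fx']*p[:,0]/-p[:,2], c['cy']-c['fy']*p[:,1]/-p[:,2]].round(0)
for z in (0,-13,-30,-45,-60): print(z,'open',pt([[11,-42.7,z],[-11,-42.7,z],[11,42.7,z]]).tolist(),'shut crop',(pt([[11,0,z],[-11,0,z],[0,0,z]])-[80,60]).tolist())
```

```text
0 open [[250.0, 209.0], [252.0, 244.0], [395.0, 209.0]] shut crop [[242.0, 149.0], [242.0, 184.0], [242.0, 167.0]]
-13 open [[244.0, 216.0], [247.0, 253.0], [400.0, 216.0]] shut crop [[242.0, 156.0], [242.0, 193.0], [242.0, 175.0]]
-30 open [[236.0, 227.0], [239.0, 267.0], [408.0, 227.0]] shut crop [[242.0, 167.0], [242.0, 207.0], [242.0, 188.0]]
-45 open [[228.0, 239.0], [231.0, 283.0], [416.0, 239.0]] shut crop [[242.0, 179.0], [242.0, 223.0], [242.0, 201.0]]
-60 open [[217.0, 253.0], [222.0, 301.0], [427.0, 253.0]] shut crop [[242.0, 193.0], [242.0, 241.0], [242.0, 218.0]]
```

The finger tips project about 40–45 mm behind the reported TCP in the wrist view, and the scene view agrees, with tips at about z 105. So the fingers shut above the handle. I'll open them and go lower in guarded steps.

servo_tool([
  [1,[0,0,0],[0,0,0]],
  [1,[0,0,0],[0,0,0]],
  [1,[0,0,0],[0,0,0]],
  [1,[0,0,10],[0,0,0]],
  [1,[0,0,20],[0,0,0]],
])

```text
t: 4.6
tcp_pos: [637.6, -1.8, 50.0]
tcp_rot: [0.0, 0.969, -0.246, -0.0]
contact_force: [-0.4, -0.4, 0.4]
finger_gap: 85.3
gripper_force: 0.0
```

servo_tool([
  [-1,[0,0,0],[0,0,0]],
  [-1,[0,0,0],[0,0,0]],
  [-1,[0,0,0],[0,0,0]],
  [-1,[0,0,0],[0,0,0]],
  [-1,[0,0,0],[0,0,0]],
])

```text
t: 5.22
tcp_pos: [638.2, -1.0, 51.4]
tcp_rot: [-0.001, 0.969, -0.246, 0.0]
contact_force: [-0.1, 2.9, 3.8]
finger_gap: 12.5
gripper_force: 60.6
```

servo_tool([
  [0,[0,0,0],[0,0,0]],
  [0,[0,0,0],[0,0,0]],
  [0,[0,0,8],[0,0,0]],
  [0,[0,0,15],[0,0,0]],
  [0,[0,0,15],[0,0,0]],
])

```text
t: 5.85
tcp_pos: [637.0, -1.9, 34.7]
tcp_rot: [0.0, 0.969, -0.246, -0.001]
contact_force: [0.0, 0.3, -1.1]
finger_gap: 42.8
gripper_force: 0.0
```

servo_tool([
  [-1,[0,0,0],[0,0,0]],
  [-1,[0,0,0],[0,0,0]],
  [-1,[0,0,0],[0,0,0]],
  [-1,[0,0,0],[0,0,0]],
  [-1,[0,0,0],[0,0,0]],
])

```text
t: 6.48
tcp_pos: [637.7, -2.1, 36.8]
tcp_rot: [0.0, 0.969, -0.246, 0.0]
contact_force: [-1.6, 1.6, 5.0]
finger_gap: 13.3
gripper_force: 58.3
```

Run:
```python
from h import *
s,t=snap('scene')
cv2.imwrite('pics/s4.png',cv2.resize(t[170:260,215:315],None,fx=6,fy=6,interpolation=cv2.INTER_CUBIC)[:,:,::-1]); print(s['tcp_pos'],s['finger_gap'],s['gripper_force'],s['contact_force'],s['moment'],s['qpos'])
```

```text
[637.69005858  -2.1262294   36.76078257] 13.287073155209228 58.28488290309906 [-1.59013411  1.5683375   4.99824317] [-0.65217719  0.59591923 -0.18402815] [-0.18341628  0.81534698  0.2411978   1.68050242 -0.27977748  0.67977653
 -1.86459754]
```

servo_tool([
  [-1,[0,0,0],[0,0,-0.16]],
  [-1,[0,0,0],[0,0,-0.32]],
  [-1,[0,0,0],[0,0,-0.48]],
  [-1,[0,0,0],[0,0,-0.64]],
  [-1,[0,0,0],[0,0,-0.8]],
])

```text
t: 7.15
tcp_pos: [635.5, -6.6, 36.4]
tcp_rot: [0.002, 0.988, 0.151, -0.002]
contact_force: [-5.4, -4.5, 6.4]
finger_gap: 13.2
gripper_force: 64.2
```

servo_tool([
  [-1,[0,0,0],[0,0,-0.16]],
  [-1,[0,0,0],[0,0,-0.32]],
  [-1,[0,0,0],[0,0,-0.48]],
  [-1,[0,0,0],[0,0,-0.64]],
  [-1,[0,0,0],[0,0,-0.8]],
])

```text
t: 7.78
tcp_pos: [639.2, -6.3, 36.8]
tcp_rot: [0.003, 0.851, 0.524, 0.0]
contact_force: [-0.1, -5.2, 1.9]
finger_gap: 12.9
gripper_force: 58.5
```

servo_tool([
  [-1,[0,0,0],[0,0,-0.16]],
  [-1,[0,0,0],[0,0,-0.32]],
  [-1,[0,0,0],[0,0,-0.4]],
  [-1,[0,0,0],[0,0,-0.4]],
  [-1,[0,0,0],[0,0,-0.4]],
])

```text
t: 8.4
tcp_pos: [639.5, -3.7, 36.6]
tcp_rot: [0.002, 0.732, 0.681, 0.001]
contact_force: [1.1, -5.4, 3.3]
finger_gap: 13.5
gripper_force: 61.0
```

Run:
```python
from h import *
s,im=snap('wrist');_,t=snap('scene')
np.save('w3.npy',s,allow_pickle=True)
o=np.hstack([im[:,60:580], cv2.resize(t[185:290,230:310],None,fx=3.5,fy=400/105)])
cv2.imwrite('pics/w3.png',o[:,:,::-1]); print(o.shape,s['tcp_pos'],s['contact_force'],s['moment'],s['finger_gap'],s['gripper_force'],rel(s['tcp_pos'],.037,s),s['qpos'])
```

```text
(400, 800, 3) [639.50493626  -3.70711506  36.6063173 ] [ 1.13778943 -5.4036196   3.32903139] [-1.16269702 -1.28732126 -0.50010886] 13.505928714822605 60.97537279129028 (array([0., 0., 0.]), np.float64(-0.10832343622377505)) [ 0.1381453   0.81688999 -0.29943328  1.66842885  0.34136573  0.70507552
 -0.40499445]
```

View pics/w3.png

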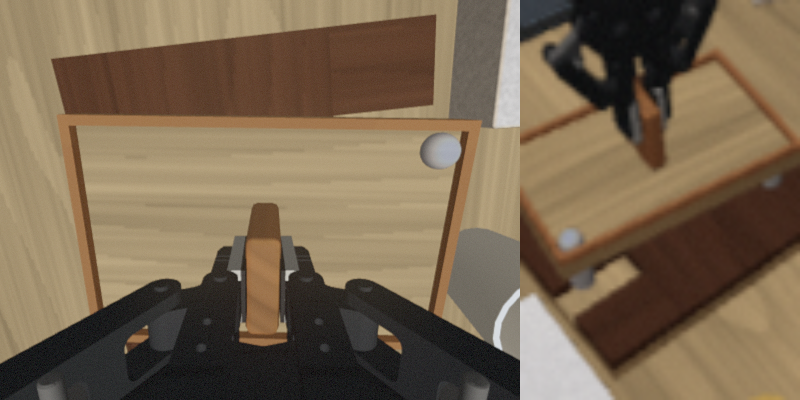

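Run:
```python
from h import *
s=np.load('w3.npy',allow_pickle=True).item()
p=toworld('wrist',[(112,58),(495,15)],18,s); r=toworld('wrist',[(120,118),(540,122)],65,s); st=toworld('wrist',[(500,152)],60,s)
print(p.round(1),r.round(1),st.round(1)); 
u=(p[1]-p[0]); a=np.arctan2(u[1],u[0]); v=r[1]-r[0]; b=np.arctan2(v[1],v[0]); print(a,b,np.linalg.norm(u),np.linalg.norm(v))
pc=p[:,:2].mean(0)+110*np.array([np.sin(a),-np.cos(a)]); sc=r[:,:2].mean(0)+65*np.array([np.sin(b),-np.cos(b)]); print('plinth c',pc,'stand c',sc)
```

```text
[[526.4 100.   18. ]
 [743.7 106.7  18. ]] [[551.5  66.   65. ]
 [743.9  50.3  65. ]] [[729.3  36.9  60. ]]
0.030789558118858355 -0.08110008347335158 217.3918327160857 193.02868047044043
plinth c [638.41805504  -6.63195759] stand c [642.47927376  -6.64151514]
```

servo_tool([
  [-1,[-0.3,-2,0],[0,0,-0.04]],
  [-1,[-0.5,-4.5,0],[0,0,-0.08]],
  [-1,[-0.5,-4.5,0],[0,0,-0.115]],
  [-1,[-0.5,-4.5,2],[0,0,-0.115]],
  [-1,[-0.5,-4.5,4],[0,0,-0.115]],
])

```text
t: 9.12
tcp_pos: [633.1, -1.3, 32.4]
tcp_rot: [-0.0, 0.69, 0.724, -0.0]
contact_force: [-3.2, 1.7, 8.7]
finger_gap: 13.2
gripper_force: 61.1
```

servo_tool([
  [-1,[0,0,0],[0,0,0]],
  [-1,[0,0,0],[0,0,-0.02]],
  [-1,[0,0,0],[0,0,-0.02]],
  [-1,[0,0,0],[0,0,0]],
  [-1,[0,0,0],[0,0,0]],
])

```text
t: 9.75
tcp_pos: [633.6, -1.6, 32.4]
tcp_rot: [0.0, 0.69, 0.724, 0.0]
contact_force: [-2.1, 0.8, 5.9]
finger_gap: 13.0
gripper_force: 60.4
```

Run:
```python
from h import *
s,im=snap('wrist');_,t=snap('scene')
np.save('w4.npy',s,allow_pickle=True)
o=np.hstack([im[:,60:580], cv2.resize(t[185:290,230:310],None,fx=3.5,fy=400/105)])
cv2.imwrite('pics/w4.png',o[:,:,::-1]); print(o.shape,s['tcp_pos'],s['contact_force'],s['moment'],s['finger_gap'],s['gripper_force'],rel(s['tcp_pos'],.034,s))
```

```text
(400, 800, 3) [633.59666947  -1.55085267  32.39344152] [-2.09402463  0.7962206   5.87879243] [-0.12372278  0.96903986  0.07076725] 12.997158090654125 60.41967451572418 (array([0., 0., 0.]), np.float64(0.014783836143221318))
```

View pics/w4.png

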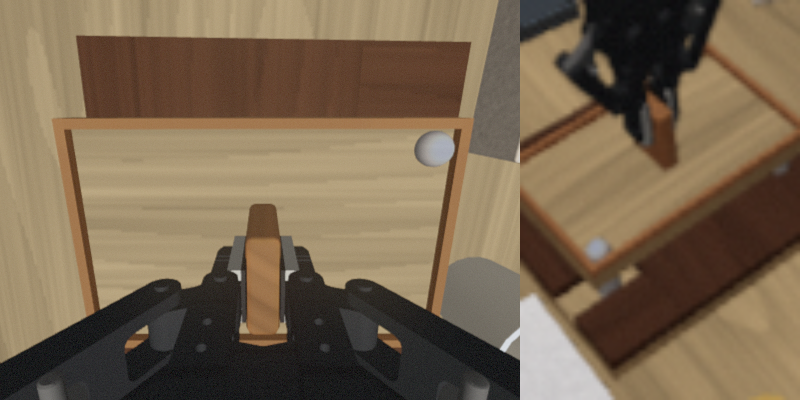

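Run:
```python
from h import *
s=np.load('w4.npy',allow_pickle=True).item()
p=toworld('wrist',[(137,36),(530,42)],18,s)
u=(p[1]-p[0]); a=np.arctan2(u[1],u[0]); pc=p[:,:2].mean(0)+110*np.array([np.sin(a),-np.cos(a)]); print('plinth',pc,a,np.linalg.norm(u))
for z in (56,60,64):
    r=toworld('wrist',[(114,120),(532,119)],z,s); v=r[1]-r[0]; b=np.arctan2(v[1],v[0]); print(z,r[:,:2].mean(0)+65*np.array([np.sin(b),-np.cos(b)]),b,np.linalg.norm(v))
b=toworld('wrist',[(60+97,310),(60+430,310)],56,s);print(np.linalg.norm(b[1]-b[0]))
```

```text
plinth [638.78440125  -6.76701989] 0.034715132079807594 217.55525689019208
56 [634.13748442  -4.21845054] 0.05067225260836474 198.16874855869335
60 [634.1216995   -4.10705917] 0.05067225260836473 193.10570354460708
64 [634.10591458  -3.9956678 ] 0.05067225260836474 188.0426585305207
186.36169211692436
```

servo_tool([
  [-1,[-1,2,0],[0,0,0.01]],
  [-1,[-2,4.5,0],[0,0,0.015]],
  [-1,[-2,4.5,0],[0,0,0.015]],
  [-1,[-2,4.5,0],[0,0,0.015]],
])

```text
t: 10.35
tcp_pos: [636.2, -2.3, 32.3]
tcp_rot: [-0.001, 0.695, 0.719, -0.001]
contact_force: [-7.4, 3.4, 9.7]
finger_gap: 13.0
gripper_force: 61.0
```

servo_tool([
  [1,[0,0,0],[0,0,0]],
  [1,[0,0,0],[0,0,0]],
  [1,[0,0,0],[0,0,0]],
  [1,[0,0,-30],[0,0,0]],
  [1,[0,0,-80],[0,0,0]],
])

```text
t: 10.98
tcp_pos: [636.7, -4.2, 110.8]
tcp_rot: [-0.001, 0.696, 0.718, -0.001]
contact_force: [0.8, -0.5, 0.2]
finger_gap: 85.6
gripper_force: 0.0
```

servo_tool([
  [1,[0,0,-40],[0,0,0]],
  [1,[0,0,-100],[0,0,0]],
  [1,[0,0,-100],[0,0,0]],
])

```text
t: 11.35
tcp_pos: [641.9, -3.3, 217.3]
tcp_rot: [0.004, 0.696, 0.718, 0.004]
contact_force: [0.1, 0.4, -0.6]
finger_gap: 85.6
gripper_force: 0.0
```

Run:
```python
from h import *
s,im=snap('wrist','w5.png');_,t=snap('scene')
np.save('w5.npy',s,allow_pickle=True)
o=np.hstack([im[:340,:], cv2.resize(t[185:290,230:310],None,fx=2,fy=340/105)])
cv2.imwrite('pics/w5c.png',o[:,:,::-1]); print(o.shape,s['t'],s['tcp_pos'])
```

```text
(340, 800, 3) 11.35 [641.93052831  -3.32204143 217.33434922]
```

View pics/w5c.png

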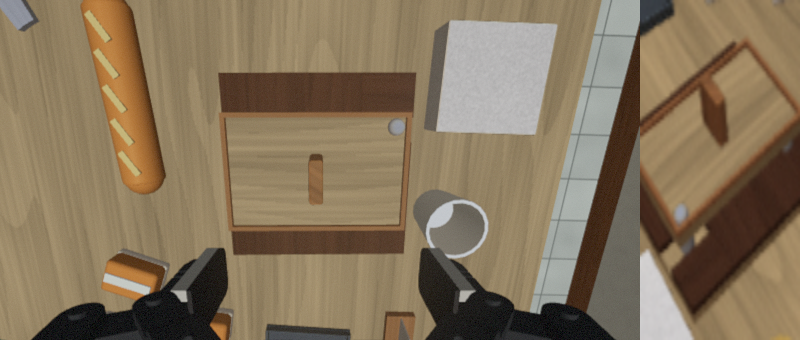

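Run:
```python
from h import *
from scipy.optimize import least_squares
s=np.load('w5.npy',allow_pickle=True).item()
p=toworld('wrist',[(218,73),(416,73),(404,254),(234,254)],18,s);pc=p.mean(0)
print(p[:,:2].round(0).tolist(),pc.round(1))
obs=np.array([(220,113),(411,113),(405,229),(231,230),(316,154.5),(316,204)],float)
loc=np.array([(-100,65,38),(100,65,38),(100,-65,38),(-100,-65,38),(0,22,82),(0,-22,82)],float)
def f(q): return (topix('wrist',R.from_rotvec(q[3:]).apply(loc)+q[:3],s)-obs).ravel()
r=least_squares(f,[638,-6,18,0,0,.03]);print(r.x.round(3),r.fun.round(1))
r=least_squares(lambda q:f([q[0],q[1],18,0,0,q[2]]),[638,-6,.03]);print(r.x.round(3),r.fun.round(1))
b=toworld('wrist',[(100,3),(148,185)],24,s);print('bag',b.round(0).tolist())
```

```text
[[526.0, 99.0], [745.0, 106.0], [753.0, -113.0], [534.0, -118.0]] [639.4  -6.4  18. ]
[ 6.37955e+02 -5.83800e+00  1.24870e+01 -4.80000e-02 -1.00000e-02
  3.70000e-02] [ 1.2 -0.2 -0.  -1.4 -0.1  0.3 -1.2  0.5 -0.2  2.5  0.3 -1.9]
[ 6.37532e+02 -2.59700e+00  3.60000e-02] [-1.6 -1.7  2.2 -2.7  0.3 -0.2 -2.1  0.4  0.2  4.3  0.7  0.2]
bag [[410.0, 162.0, 24.0], [438.0, -29.0, 24.0]]
```

servo_tool([
  [1,[-4,-50,0],[0,0,0]],
  [1,[-8,-100,0],[0,0,0]],
  [1,[-12,-150,0],[0,0,0]],
  [1,[-16,-200,0],[0,0,-0.05]],
  [1,[-20,-214,0],[0,0,-0.05]],
])

```text
t: 12.08
tcp_pos: [420.3, -31.4, 210.5]
tcp_rot: [-0.002, 0.678, 0.735, -0.002]
contact_force: [0.3, 0.4, 0.1]
finger_gap: 85.3
gripper_force: 0.0
```

servo_tool([
  [1,[0,0,0],[0,0,0]],
  [1,[0,0,0],[0,0,0]],
])

```text
t: 12.32
tcp_pos: [426.3, -30.4, 211.6]
tcp_rot: [0.0, 0.678, 0.735, 0.001]
contact_force: [0.0, -0.5, 0.2]
finger_gap: 85.4
gripper_force: 0.0
```

```bash
cat >> h.py <<'E'
def blobs(im,lo,hi,amin=150):
    hsv=cv2.cvtColor(im,cv2.COLOR_RGB2HSV); m=cv2.inRange(hsv,np.array(lo),np.array(hi)); m=cv2.morphologyEx(m,cv2.MORPH_CLOSE,np.ones((5,5)))
    cs,_=cv2.findContours(m,cv2.RETR_EXTERNAL,cv2.CHAIN_APPROX_NONE)
    return [c for c in cs if cv2.contourArea(c)>amin]
E
python3 - <<'E'
from h import *
s,im=snap('wrist','w6.png'); np.save('w6.npy',s,allow_pickle=True)
print(s['tcp_pos'])
for c in blobs(im,(5,150,90),(22,255,255)):
    w=toworld('wrist',c.reshape(-1,2),24,s)[:,:2].astype(np.float32); r=cv2.minAreaRect(w); print(cv2.boundingRect(c),np.round(r[0],1),np.round(r[1],1),np.round(cv2.boxPoints(r),0).tolist())
E
```

```text
[426.34368836 -30.40276881 211.63077529]
(244, 303, 53, 39) [ 375.3 -245.6] [59.  64.5] [[338.0, -268.0], [401.0, -281.0], [413.0, -223.0], [350.0, -210.0]]
(334, 300, 53, 41) [ 493.6 -229.3] [56.7 65.4] [[458.0, -254.0], [523.0, -261.0], [529.0, -205.0], [464.0, -197.0]]
(270, 239, 57, 51) [ 406.7 -152.9] [52.3 64.5] [[368.0, -167.0], [428.0, -188.0], [446.0, -139.0], [385.0, -117.0]]
(306, 0, 44, 178) [426.6  53. ] [ 44.3 183.7] [[395.0, 142.0], [414.0, -41.0], [458.0, -36.0], [439.0, 147.0]]
```

servo_tool([
  [1,[40,3,20],[0,0,-0.01]],
  [1,[85,6,60],[0,0,-0.01]],
  [1,[98,6.7,115],[0,0,-0.01]],
  [1,[98,6.7,165],[0,0,-0.01]],
  [1,[98,6.7,190],[0,0,-0.01]],
])

```text
t: 13.0
tcp_pos: [422.9, 68.4, 18.9]
tcp_rot: [-0.001, 0.673, 0.739, -0.001]
contact_force: [0.0, -0.6, 0.5]
finger_gap: 85.3
gripper_force: 0.0
```

servo_tool([
  [1,[0,0,20],[0,0,0]],
  [1,[0,0,35],[0,0,0]],
  [1,[0,0,45],[0,0,0]],
  [1,[0,0,50],[0,0,0]],
  [1,[0,0,50],[0,0,0]],
])

```text
t: 13.62
tcp_pos: [424.0, 68.2, -29.2]
tcp_rot: [-0.0, 0.674, 0.739, 0.0]
contact_force: [-0.0, -0.4, 0.5]
finger_gap: 85.1
gripper_force: 0.0
```

servo_tool([
  [0.4,[0,0,4],[0,0,0]],
  [0.4,[0,0,4],[0,0,0]],
  [0.4,[0,0,4],[0,0,0]],
  [-1,[0,0,4],[0,0,0]],
  [-1,[0,0,4],[0,0,0]],
])

```text
t: 14.25
tcp_pos: [423.9, 67.8, -31.7]
tcp_rot: [0.0, 0.674, 0.739, 0.001]
contact_force: [0.9, -0.2, 5.2]
finger_gap: 44.6
gripper_force: 60.5
```

servo_tool([
  [-1,[0,0,0],[0,0,0]],
  [-1,[0,0,0],[0,0,0]],
  [-1,[0,0,0],[0,0,0]],
])

```text
t: 14.62
tcp_pos: [424.0, 67.7, -31.6]
tcp_rot: [0.0, 0.674, 0.739, 0.001]
contact_force: [-0.4, -1.0, 5.5]
finger_gap: 44.5
gripper_force: 60.6
```

servo_tool([
  [-1,[0,0,-20],[0,0,0]],
  [-1,[0,0,-50],[0,0,0]],
  [-1,[0,0,-100],[0,0,0]],
  [-1,[0,0,-140],[0,0,0]],
])

```text
t: 15.12
tcp_pos: [422.8, 67.5, 109.2]
tcp_rot: [-0.0, 0.674, 0.739, -0.0]
contact_force: [0.7, -0.7, -2.5]
finger_gap: 44.6
gripper_force: 62.1
```

Run:
```python
from h import *
s,im=snap('scene','s5.png')
print(s['tcp_pos'],s['qpos'],s['finger_gap'],s['gripper_force'],rel([549,371.5,140],-2.149+np.pi/2))
for c in blobs(im,(5,150,90),(22,255,255),80): print(cv2.boundingRect(c))
```

```text
[422.83878574  67.4572527  109.22876747] [ 0.30018484  0.55703246 -0.74781399  2.18138458  0.64842035  0.63650911
 -0.82223116] 44.61190496040275 62.149658203125 (array([290.4, 151.4, -26.3]), np.float64(0.6707072874016137))
(234, 326, 111, 74)
(291, 295, 20, 16)
(362, 277, 72, 85)
(182, 206, 19, 14)
(222, 198, 90, 60)
(258, 166, 22, 17)
(339, 162, 42, 33)
(110, 157, 63, 47)
(284, 152, 31, 31)
(316, 151, 13, 18)
(242, 147, 20, 14)
(576, 0, 56, 19)
(484, 0, 129, 33)
```

servo_tool([
  [-1,[40,20,-30],[0,0,0]],
  [-1,[88,46,-35],[0,0,0.1]],
  [-1,[136,71,-35],[0,0,0.2]],
  [-1,[184,96,-35],[0,0,0.3]],
  [-1,[232,121,-35],[0,0,0.4]],
])

```text
t: 15.8
tcp_pos: [522.7, 310.5, 142.0]
tcp_rot: [0.0, 0.808, 0.589, -0.001]
contact_force: [1.2, 0.5, -1.4]
finger_gap: 43.9
gripper_force: 62.6
```

Run:
```python
from h import *
s,im=snap('wrist','w7.png'); np.save('w7.npy',s,allow_pickle=True)
print(s['tcp_pos'],rel([549,371.5,140],-2.149+np.pi/2))
ux=np.array([-.547,-.837,0]);uy=np.array([.837,-.547,0]);c=np.array([548.6,371.5,12])
P=[c+a*105*ux+b*55*uy for a,b in((1,1),(1,-1),(-1,-1),(-1,1))]
print('w',topix('wrist',P,s).round(0).tolist(),'s',topix('scene',P).round(0).tolist())
_,t=snap('scene')
o=np.vstack([im[:330], cv2.resize(t[240:380,330:450],(311,270)).repeat(1,0)[:, :].copy() if 0 else np.pad(cv2.resize(cv2.cvtColor(cv2.imread('pics/s0.png'),cv2.COLOR_BGR2RGB)[250:370,340:460],(270,270)),((0,0),(0,370),(0,0)))])
cv2.imwrite('pics/w7c.png',o[:,:,::-1])
```

```text
[522.66979588 310.54064719 142.00618138] (array([55.4,  8.4,  3.6]), np.float64(0.26942550374397367))
w [[353.0, 227.0], [248.0, 200.0], [299.0, -33.0], [423.0, 6.0]] s [[361.0, 275.0], [405.0, 271.0], [434.0, 353.0], [380.0, 359.0]]
```

View pics/w7c.png

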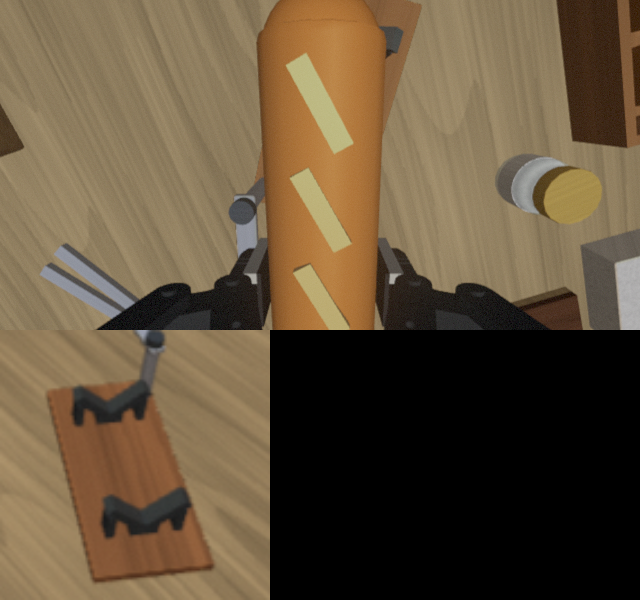

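Run:
```python
from h import *
s=np.load('w7.npy',allow_pickle=True).item()
print(toworld('wrist',[(242,211)],95,s),toworld('wrist',[(421,3)],12,s), 'pred', [548.6-.547*85-.837*45,371.5-.837*85+.547*45],[548.6+.547*105+.837*55,371.5+.837*105-.547*55])
print(rel([548.6,370.5,140],-2.149+np.pi/2))
```

```text
[[464.13895494 323.42918756  95.        ]] [[650.77650187 432.13392392  12.        ]] pred [464.44, 324.97] [652.07, 429.3]
(array([58.1,  9.2,  3.2]), np.float64(0.2747755208877507))
```

servo_tool([
  [-1,[30,5,0],[0,0,0.13]],
  [-1,[59,9,0],[0,0,0.27]],
  [-1,[59,9,0],[0,0,0.27]],
  [-1,[59,9,0],[0,0,0.27]],
])

```text
t: 16.4
tcp_pos: [548.2, 361.7, 141.9]
tcp_rot: [0.001, 0.879, 0.477, -0.001]
contact_force: [0.3, -0.4, -2.4]
finger_gap: 44.4
gripper_force: 62.5
```

Run:
```python
from h import *
print(readout.state()['finger_gap'],rel([548.5,371.5,5],-2.149+np.pi/2))
```

```text
44.399742359108835 (array([  8.8,  -5.1, 136.9]), np.float64(0.001446005711191578))
```

servo_tool([
  [-1,[8.8,-5,20],[0,0,0]],
  [-1,[8.8,-5,60],[0,0,0]],
  [-1,[8.8,-5,85],[0,0,0]],
  [-1,[8.8,-5,85],[0,0,0]],
  [-1,[8.8,-5,85],[0,0,0]],
])

```text
t: 17.02
tcp_pos: [549.9, 373.7, 58.2]
tcp_rot: [-0.0, 0.879, 0.476, 0.0]
contact_force: [0.3, 0.8, -1.9]
finger_gap: 44.4
gripper_force: 62.5
```

Run:
```python
from h import *
print(readout.state()['finger_gap'],rel([548.5,371.5,5],-2.149+np.pi/2))
```

```text
44.420912073769784 (array([-2.7,  0.1, 53.2]), np.float64(0.0002618953428259463))
```

servo_tool([
  [-1,[-2,0,20],[0,0,0]],
  [-1,[-2,0,40],[0,0,0]],
  [-1,[-2,0,48],[0,0,0]],
  [-1,[-2,0,52],[0,0,0]],
  [-1,[-2,0,52],[0,0,0]],
])

```text
t: 17.65
tcp_pos: [548.6, 371.8, 5.8]
tcp_rot: [-0.0, 0.879, 0.476, 0.0]
contact_force: [-0.4, 0.8, -1.5]
finger_gap: 44.3
gripper_force: 62.6
```

servo_tool([
  [-1,[0,0,2],[0,0,0]],
  [-1,[0,0,3],[0,0,0]],
  [-1,[0,0,4],[0,0,0]],
  [-1,[0,0,4],[0,0,0]],
])

```text
t: 18.15
tcp_pos: [549.2, 372.2, 4.5]
tcp_rot: [0.0, 0.879, 0.477, 0.001]
contact_force: [-3.1, -3.1, 11.1]
finger_gap: 44.3
gripper_force: 64.1
```

servo_tool([
  [1,[0,0,0],[0,0,0]],
  [1,[0,0,0],[0,0,0]],
  [1,[0,0,0],[0,0,0]],
  [1,[0,0,-50],[0,0,0]],
  [1,[0,0,-110],[0,0,0]],
])

```text
t: 18.77
tcp_pos: [547.6, 370.9, 111.5]
tcp_rot: [0.0, 0.879, 0.476, -0.002]
contact_force: [0.3, 0.7, 0.9]
finger_gap: 85.4
gripper_force: 0.0
```

servo_tool([
  [1,[-20,0,-30],[0,0,0]],
  [1,[-75,-9,-40],[0,0,0]],
  [1,[-130,-16,-40],[0,0,0]],
  [1,[-172,-21,-40],[0,0,0]],
  [1,[-172,-21,-40],[0,0,0]],
])

```text
t: 19.4
tcp_pos: [435.0, 235.6, 151.8]
tcp_rot: [0.001, 0.88, 0.476, -0.001]
contact_force: [0.8, 0.0, 0.2]
finger_gap: 85.7
gripper_force: 0.0
```

Run:
```python
from h import *
s,im=snap('wrist','w8.png');np.save('w8.npy',s,allow_pickle=True)
print(s['tcp_pos'],rel([436.8,238.8,68],None),s['qpos'])
print(topix('wrist',[[436.8,238.8,135],[436.8,238.8,95],[464.4,324.5,95]],s))
_,t=snap('scene','s6.png')
for c in blobs(im,(5,150,90),(22,255,255)):
    w=toworld('wrist',c.reshape(-1,2),60,s)[:,:2].astype(np.float32); r=cv2.minAreaRect(w); print(cv2.boundingRect(c),np.round(r[0],1),np.round(r[1],1),np.round(cv2.boxPoints(r),0).tolist())
```

```text
[435.00942563 235.62487921 151.77441681] (array([ 0.6, -0.5, 84.1]), None) [-0.14369319  0.52469897 -0.59590384  1.97345145  0.41859437  0.76990113
 -1.56404802]
[[321.82260659 211.61315883]
 [321.9017818  195.43072671]
 [287.29278709  74.17505748]]
(316, 0, 66, 106) [511.4 315. ] [75.9 49.4] [[470.0, 296.0], [512.0, 270.0], [553.0, 334.0], [511.0, 360.0]]
```

servo_tool([
  [1,[0,0,40],[0,0,0]],
  [1,[0,0,75],[0,0,0]],
  [1,[0,0,84],[0,0,0]],
  [-1,[0,0,84],[0,0,0]],
  [-1,[0,0,84],[0,0,0]],
])

```text
t: 20.12
tcp_pos: [437.9, 240.0, 68.9]
tcp_rot: [-0.0, 0.879, 0.476, 0.001]
contact_force: [0.2, 0.0, 0.1]
finger_gap: 51.5
gripper_force: 0.0
```

servo_tool([
  [-1,[0,0,0],[0,0,0]],
  [-1,[0,0,0],[0,0,0]],
  [-1,[0,0,0],[0,0,0]],
  [-1,[0,0,0],[0,0,0]],
  [-1,[0,0,0],[0,0,0]],
])

```text
t: 20.75
tcp_pos: [437.6, 239.2, 68.7]
tcp_rot: [0.0, 0.879, 0.476, 0.001]
contact_force: [-1.5, -1.1, 5.5]
finger_gap: 14.3
gripper_force: 58.4
```

Run:
```python
from h import *
s=readout.state(); q=np.array(s['tcp_rot']); M=R.from_quat(q[[1,2,3,0]]).as_matrix()
P=np.array([464.4,324.5]); k=np.array(s['tcp_pos'])[:2]; d=k-P; a0=np.arctan2(d[1],d[0]); print(np.linalg.norm(d),a0, s['finger_gap'])
for a in np.linspace(a0,-.579,11)[1:]: 
    w=np.r_[P+np.linalg.norm(d)*np.array([np.cos(a),np.sin(a)]),s['tcp_pos'][2]]; print((M.T@(w-s['tcp_pos'])).round(1).tolist())
```

```text
89.42859045907035 -1.875675245991033 14.338280754326142
[3.8, 10.9, 0.0]
[9.1, 21.3, 0.0]
[15.6, 30.9, 0.1]
[23.3, 39.5, 0.1]
[32.0, 47.1, 0.1]
[41.7, 53.5, 0.1]
[52.1, 58.6, 0.1]
[63.1, 62.3, 0.1]
[74.5, 64.5, 0.2]
[86.0, 65.3, 0.2]
```

servo_tool([
  [-1,[3.8,10.9,0],[0,0,0]],
  [-1,[9.1,21.3,0],[0,0,0]],
  [-1,[15.6,30.9,0],[0,0,0]],
  [-1,[23.3,39.5,0],[0,0,0]],
  [-1,[32,47.1,0],[0,0,0]],
])

```text
t: 21.38
tcp_pos: [493.6, 238.3, 68.3]
tcp_rot: [0.001, 0.879, 0.476, -0.001]
contact_force: [-4.6, -2.6, 6.2]
finger_gap: 14.2
gripper_force: 59.8
```

servo_tool([
  [-1,[9.7,6.4,0],[0,0,0]],
  [-1,[20.1,11.5,0],[0,0,0]],
  [-1,[31.1,15.2,0],[0,0,0]],
  [-1,[42.5,17.4,0],[0,0,0]],
  [-1,[54,18.2,0],[0,0,0]],
])

```text
t: 22.0
tcp_pos: [540.1, 274.1, 68.3]
tcp_rot: [0.001, 0.879, 0.476, 0.0]
contact_force: [2.7, -1.8, 3.2]
finger_gap: 14.2
gripper_force: 59.4
```

servo_tool([
  [-1,[2,0,0],[0,0,0]],
  [-1,[4,0,0],[0,0,0]],
  [-1,[4,0,0],[0,0,0]],
])

```text
t: 22.38
tcp_pos: [542.4, 277.2, 68.3]
tcp_rot: [0.001, 0.879, 0.476, 0.001]
contact_force: [2.2, -3.9, 5.5]
finger_gap: 14.3
gripper_force: 59.9
```

servo_tool([
  [-1,[2,0,0],[0,0,0]],
  [-1,[4,0,0],[0,0,0]],
  [-1,[4,0,0],[0,0,0]],
])

```text
t: 22.75
tcp_pos: [543.6, 279.0, 68.2]
tcp_rot: [0.002, 0.879, 0.476, -0.001]
contact_force: [0.7, -7.1, 8.1]
finger_gap: 14.1
gripper_force: 60.2
```

servo_tool([
  [-1,[2,0,0],[0,0,0]],
  [-1,[5,0,0],[0,0,0]],
  [-1,[5,0,0],[0,0,0]],
])

```text
t: 23.12
tcp_pos: [544.4, 280.3, 68.1]
tcp_rot: [0.003, 0.88, 0.474, -0.004]
contact_force: [-5.4, -11.0, 13.5]
finger_gap: 14.5
gripper_force: 60.7
```

servo_tool([
  [-0.4,[-2,0,0],[0,0,0]],
  [-0.4,[-2,0,0],[0,0,0]],
  [-0.4,[-2,0,-20],[0,0,0]],
  [0.4,[-2,0,-70],[0,0,0]],
  [0.4,[-2,0,-110],[0,0,0]],
])

```text
t: 23.75
tcp_pos: [544.9, 286.0, 180.8]
tcp_rot: [-0.001, 0.879, 0.477, 0.001]
contact_force: [-0.0, -0.3, -0.0]
finger_gap: 59.4
gripper_force: 0.0
```

```bash
cat >> h.py <<'E'
def loaves(name='top',z=20,s=None,im=None):
    if im is None: s,im=snap(name)
    hsv=cv2.cvtColor(im,cv2.COLOR_RGB2HSV)
    out=[]
    for c in blobs(im,(5,150,90),(22,255,255)):
        x,y,w,h=cv2.boundingRect(c); P=toworld(name,c.reshape(-1,2),40,s)[:,:2].astype(np.float32); r=cv2.minAreaRect(P)
        if not(45<max(r[1])<95): continue
        m=np.zeros(im.shape[:2],np.uint8); cv2.drawContours(m,[cv2.convexHull(c)],-1,255,-1)
        wm=((hsv[:,:,1]<70)&(hsv[:,:,2]>130)&(m>0)).astype(np.uint8)
        ys,xs=np.nonzero(wm)
        if len(xs)<10: out.append(('?',np.round(r[0],1))); continue
        T=toworld(name,np.c_[xs,ys],40,s)[:,:2]; cov=np.cov(T.T); e,v=np.linalg.eigh(cov); k=np.sqrt(e[1]/e[0])
        b=cv2.boxPoints(r); L=max((b[1]-b[0],b[2]-b[1]),key=lambda q:np.linalg.norm(q)); yw=np.arctan2(L[1],L[0]); yw=(yw+np.pi/2)%np.pi-np.pi/2
        ty=np.arctan2(v[1,1],v[0,1]); ty=(ty+np.pi/2)%np.pi-np.pi/2
        out.append(('strip' if k>2 else 'disc',T.mean(0).round(1),'k%.1f'%k,'yaw %.2f'%(ty if k>2 else yw),np.round(r[1],0)))
    return out
E
python3 - <<'E'
from h import *
s,im=snap('top','t9.png')
for l in loaves('top',s=s,im=im): print(*l)
s2,w=snap('wrist','w9.png'); np.save('w9.npy',s2,allow_pickle=True)
print(s['t'],s['tcp_pos'])
K=[[539.8,275.5,135],[464.4,324.5,95],[539.8,275.5,95]]; print(topix('wrist',K,s2),topix('scene',K))
_,t=snap('scene','s9.png')
E
```

```text
23.75 [544.86825322 286.00813602 180.82005802]
[[322.72426682 221.61486903]
 [220.6047294  207.13056472]
 [322.52631617 206.87555649]] [[370.08096233 245.86075679]
 [408.0803456  254.6422714 ]
 [368.79260613 258.10690688]]
```

Run:
```python
from h import *
im=cv2.imread('pics/t9.png')[:,:,::-1].copy(); s=readout.state()
for c in blobs(im,(3,90,70),(25,255,255),60):
    x,y,w,h=cv2.boundingRect(c)
    if 360<x<480 and 170<y<270:
        r=cv2.minAreaRect(toworld('top',c.reshape(-1,2),40)[:,:2].astype(np.float32)); print(x,y,w,h,cv2.contourArea(c),np.round(r[1]),np.round(r[0]))
hsv=cv2.cvtColor(im,cv2.COLOR_RGB2HSV); print(hsv[196:206,400:410:3].tolist()[0], hsv[201,395:415].tolist())
```

```text
403 228 19 25 362.0 [50. 67.] [ 375. -241.]
370 218 21 26 349.0 [49. 69.] [ 406. -149.]
443 195 20 25 374.0 [51. 70.] [ 468. -363.]
395 189 19 25 350.0 [51. 69.] [ 489. -225.]
[[13, 54, 184], [104, 17, 196], [104, 17, 196], [13, 72, 183]] [[18, 79, 110], [13, 120, 70], [14, 193, 123], [14, 94, 155], [120, 4, 179], [103, 16, 196], [105, 13, 194], [103, 12, 192], [103, 12, 192], [103, 12, 192], [105, 11, 191], [107, 12, 192], [103, 12, 192], [103, 12, 192], [104, 14, 195], [104, 17, 198], [6, 35, 173], [15, 118, 147], [19, 91, 134], [19, 86, 134]]
```

servo_tool([
  [0.8,[-51,26,0],[0,0,0]],
  [0.8,[-102,52,0],[0,0,0]],
  [0.8,[-153,78,0],[0,0,0]],
  [0.8,[-204,104,0],[0,0,0]],
  [0.8,[-255,131,0],[0,0,0]],
])

```text
t: 24.52
tcp_pos: [514.3, -2.1, 177.5]
tcp_rot: [-0.0, 0.879, 0.477, -0.0]
contact_force: [0.9, 0.0, 0.2]
finger_gap: 76.8
gripper_force: 0.0
```

servo_tool([
  [0.8,[-51,26,0],[0,0,0.17]],
  [0.8,[-102,52,0],[0,0,0.34]],
  [0.8,[-153,78,0],[0,0,0.51]],
  [0.8,[-204,104.5,0],[0,0,0.68]],
  [0.8,[-204,104.5,30],[0,0,0.85]],
])

```text
t: 25.15
tcp_pos: [491.0, -235.4, 148.4]
tcp_rot: [0.002, 0.998, 0.064, 0.001]
contact_force: [0.4, 0.9, -0.7]
finger_gap: 76.8
gripper_force: 0.0
```

```bash
sed -i 's/blobs(im,(5,150,90),(22,255,255)):/blobs(im,(3,100,70),(25,255,255)):/' h.py
python3 - <<'E'
from h import *
s,im=snap('wrist','w10.png')
for l in loaves('wrist',s=s,im=im): print(*l)
print(s['tcp_pos'],s['qpos'],rel([491,-227,100],-1.70,s))
_,t=snap('scene','s10.png')
b=cv2.resize(t[215:380,330:460],None,fx=3,fy=3,interpolation=cv2.INTER_CUBIC); cv2.imwrite('pics/strap.png',b[:,:,::-1])
E
```

```text
disc [ 375.7 -244.1] k1.1 yaw -0.21 [46. 73.]
disc [ 427.6 -158.9] k1.3 yaw -0.34 [43. 62.]
strip [ 470.2 -367.5] k4.4 yaw -0.25 [53. 64.]
disc [ 491.3 -227.7] k1.0 yaw -0.13 [43. 65.]
[ 490.96833997 -235.44286902  148.40082072] [ 0.63835189  0.5527781  -0.3658717   1.85949514  0.27646563  0.77453763
 -1.31925922] (array([ 1. , -8.6, 48.4]), np.float64(0.2568558122366653))
```

View pics/strap.png

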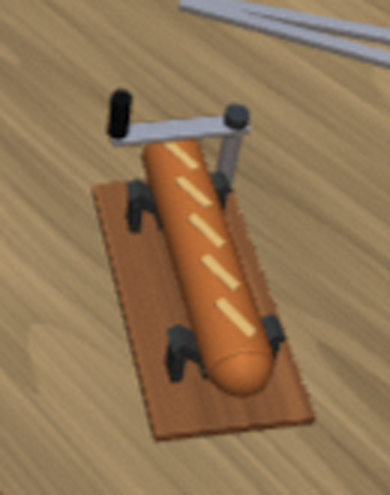

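servo_tool([
  [0.8,[1,-8,20],[0,0,0.15]],
  [0.8,[1,-8,60],[0,0,0.257]],
  [0.8,[1,-8,110],[0,0,0.257]],
  [0.8,[1,-8,150],[0,0,0.257]],
  [0.8,[1,-8,150],[0,0,0.257]],
])

```text
t: 25.88
tcp_pos: [489.3, -218.0, -4.0]
tcp_rot: [-0.001, 0.999, -0.055, -0.003]
contact_force: [0.1, -1.2, 0.5]
finger_gap: 76.9
gripper_force: 0.0
```

Run:
```python
from h import *
print(readout.state()['contact_force'],rel([491.3,-227.7,-33],-1.70))
```

```text
[ 0.1142607  -1.22805006  0.50857657] (array([ 3.2,  9.5, 28.9]), np.float64(0.02013321182744554))
```

servo_tool([
  [0.8,[3,9.5,0],[0,0,0.02]],
  [0.8,[3,9.5,15],[0,0,0.02]],
  [0.8,[3,9.5,25],[0,0,0.02]],
  [0.8,[3,9.5,29],[0,0,0.02]],
  [-1,[3,9.5,29],[0,0,0.02]],
])

```text
t: 26.5
tcp_pos: [492.6, -230.0, -31.5]
tcp_rot: [-0.0, 0.998, -0.067, -0.0]
contact_force: [0.5, 0.3, -0.4]
finger_gap: 60.2
gripper_force: 0.0
```

servo_tool([
  [-1,[0,0,0],[0,0,0]],
  [-1,[0,0,0],[0,0,0]],
  [-1,[0,0,0],[0,0,0]],
  [-1,[0,0,0],[0,0,0]],
])

```text
t: 27.0
tcp_pos: [493.3, -230.2, -30.8]
tcp_rot: [0.0, 0.998, -0.067, 0.0]
contact_force: [-0.5, 1.4, 4.3]
finger_gap: 43.2
gripper_force: 61.8
```

servo_tool([
  [-1,[0,0,-40],[0,0,0]],
  [-1,[0,0,-90],[0,0,0]],
  [-1,[0,0,-130],[0,0,0]],
  [-1,[0,0,-130],[0,0,0]],
])

```text
t: 27.5
tcp_pos: [494.8, -231.3, 101.5]
tcp_rot: [0.001, 0.998, -0.067, 0.003]
contact_force: [0.1, -0.5, -1.7]
finger_gap: 43.0
gripper_force: 61.5
```

Run:
```python
from h import *
c=np.array([638.5,-6,0]); a=.036; b=lambda x:c[:2]+x*np.array([np.cos(a),np.sin(a)])
print(b(-53),b(53)); print(rel([*b(53),90],a-np.pi/2))
```

```text
[585.53434029  -7.9075879 ] [691.46565971  -4.0924121 ]
(array([ 164.3, -251.6,   12. ]), np.float64(-0.17076519190941486))
```

servo_tool([
  [-1,[30,-46,0],[0,0,0]],
  [-1,[62,-95,0],[0,0,0]],
  [-1,[95,-145,0],[0,0,-0.08]],
  [-1,[130,-198,0],[0,0,-0.17]],
  [-1,[166,-252,0],[0,0,-0.17]],
])

```text
t: 28.12
tcp_pos: [688.7, -4.4, 96.5]
tcp_rot: [0.0, 1.0, 0.018, -0.002]
contact_force: [1.3, -0.9, -1.5]
finger_gap: 43.0
gripper_force: 61.6
```

servo_tool([
  [-1,[0,0,0],[0,0,0]],
  [-1,[0,0,0],[0,0,0]],
])

```text
t: 28.38
tcp_pos: [687.1, -5.9, 96.5]
tcp_rot: [0.001, 1.0, 0.018, -0.002]
contact_force: [-0.6, -1.3, -1.2]
finger_gap: 43.4
gripper_force: 61.6
```

Run:
```python
from h import *
s=readout.state();print(s['finger_gap'],s['gripper_force'],rel([693,-4.5,19],.036-np.pi/2))
```

```text
43.406650098233484 61.59793496131897 (array([ 6.3, -1.3, 77.5]), np.float64(0.00025497134552066036))
```

servo_tool([
  [-1,[5,-1.3,15],[0,0,0]],
  [-1,[5,-1.3,40],[0,0,0]],
  [-1,[5,-1.3,60],[0,0,0]],
  [-1,[5,-1.3,70],[0,0,0]],
  [-1,[5,-1.3,70],[0,0,0]],
])

```text
t: 29.0
tcp_pos: [693.1, -4.2, 27.8]
tcp_rot: [0.0, 1.0, 0.018, -0.001]
contact_force: [0.0, -0.5, -0.8]
finger_gap: 43.2
gripper_force: 61.6
```

servo_tool([
  [-1,[0,0,3],[0,0,0]],
  [-1,[0,0,6],[0,0,0]],
  [-1,[0,0,7.5],[0,0,0]],
  [-1,[0,0,7.5],[0,0,0]],
])

```text
t: 29.5
tcp_pos: [693.8, -3.8, 21.4]
tcp_rot: [0.0, 1.0, 0.018, 0.0]
contact_force: [-0.1, -0.1, -0.8]
finger_gap: 43.1
gripper_force: 61.6
```

servo_tool([
  [-1,[0,0,1.5],[0,0,0]],
  [-1,[0,0,3],[0,0,0]],
  [-1,[0,0,3],[0,0,0]],
])

```text
t: 29.88
tcp_pos: [693.9, -3.9, 19.3]
tcp_rot: [0.0, 1.0, 0.018, 0.0]
contact_force: [-2.3, 0.3, 4.3]
finger_gap: 43.0
gripper_force: 62.3
```

servo_tool([
  [0.3,[0,0,0],[0,0,0]],
  [0.3,[0,0,0],[0,0,0]],
  [0.3,[0,0,0],[0,0,0]],
  [0.3,[0,0,-30],[0,0,0]],
  [0.3,[0,0,-80],[0,0,0]],
])

```text
t: 30.5
tcp_pos: [692.0, -3.9, 97.0]
tcp_rot: [0.0, 1.0, 0.018, -0.002]
contact_force: [-0.0, -0.3, 0.3]
finger_gap: 55.6
gripper_force: 0.0
```

servo_tool([
  [0.8,[0,0,-40],[0,0,0]],
  [0.8,[-40,30,-60],[0,0,0]],
  [0.8,[-80,70,-60],[0,0,0]],
  [0.8,[-125,100,-60],[0,0,0]],
  [0.8,[-175,130,-60],[0,0,0]],
])

```text
t: 31.12
tcp_pos: [522.4, -141.2, 158.4]
tcp_rot: [0.0, 1.0, 0.018, 0.0]
contact_force: [0.5, -0.8, 0.8]
finger_gap: 77.1
gripper_force: 0.0
```

servo_tool([
  [0.8,[-40,30,0],[0,0,0]],
  [0.8,[-80,60,0],[0,0,0]],
  [0.8,[-120,80,0],[0,0,0]],
  [0.8,[-135,85,0],[0,0,0]],
  [0.8,[-135,85,0],[0,0,0]],
])

```text
t: 31.75
tcp_pos: [391.5, -230.0, 158.5]
tcp_rot: [0.0, 1.0, 0.017, 0.0]
contact_force: [0.8, 0.1, 0.7]
finger_gap: 76.7
gripper_force: 0.0
```

Run:
```python
from h import *
s,im=snap('wrist','w11.png')
for l in loaves('wrist',s=s,im=im): print(*l)
print(s['tcp_pos'],s['t'])
s,im=snap('top','t11.png')
for l in loaves('top',s=s,im=im): print('top',*l)
print(rel([374.5,-243.5,60],-.19-np.pi/2))
```

```text
disc [ 375.5 -244. ] k1.0 yaw -0.21 [44. 66.]
strip [ 406.8 -151.6] k4.6 yaw -0.34 [46. 66.]
strip [ 470.3 -367.5] k4.5 yaw -0.25 [51. 64.]
[ 391.47831295 -230.03040327  158.53561893] 31.75
top ? [   8.9 -797.9]
top strip [ 405.6 -150.2] k4.2 yaw -0.34 [46. 67.]
(array([-19.7,  13.6,  98.6]), np.float64(0.2273227974800267))
```

servo_tool([
  [0.8,[-17,14,20],[0,0,0.15]],
  [0.8,[-17,14,70],[0,0,0.22]],
  [0.8,[-17,14,120],[0,0,0.22]],
  [0.8,[-17,14,150],[0,0,0.22]],
  [0.8,[-17,14,150],[0,0,0.22]],
])

```text
t: 32.48
tcp_pos: [375.5, -242.5, 6.5]
tcp_rot: [-0.001, 0.996, -0.09, -0.002]
contact_force: [-0.2, 0.5, -0.1]
finger_gap: 76.8
gripper_force: 0.0
```

servo_tool([
  [0.8,[0,0,0],[0,0,0]],
])

```text
t: 32.6
tcp_pos: [376.8, -244.1, 9.0]
tcp_rot: [0.0, 0.996, -0.091, 0.001]
contact_force: [0.5, 0.1, -0.0]
finger_gap: 77.2
gripper_force: 0.0
```

Run:
```python
from h import *
print(rel([375.5,-244,-33],-.2-np.pi/2))
```

```text
(array([-1.3,  0.2, 42. ]), np.float64(0.017340266444353825))
```

servo_tool([
  [0.8,[-1.3,0,20],[0,0,0.017]],
  [0.8,[-1.3,0,35],[0,0,0.017]],
  [0.8,[-1.3,0,41],[0,0,0.017]],
  [0.8,[-1.3,0,41],[0,0,0.017]],
  [-1,[-1.3,0,41],[0,0,0.017]],
])

```text
t: 33.22
tcp_pos: [374.9, -244.8, -31.6]
tcp_rot: [0.001, 0.995, -0.101, 0.001]
contact_force: [-0.1, 0.1, 0.3]
finger_gap: 60.8
gripper_force: 0.0
```

servo_tool([
  [-1,[0,0,0],[0,0,0]],
  [-1,[0,0,0],[0,0,0]],
  [-1,[0,0,0],[0,0,0]],
  [-1,[0,0,0],[0,0,0]],
])

```text
t: 33.72
tcp_pos: [374.5, -244.5, -31.7]
tcp_rot: [0.001, 0.995, -0.1, 0.001]
contact_force: [-0.7, 0.7, 8.1]
finger_gap: 43.3
gripper_force: 61.0
```

servo_tool([
  [-1,[0,0,-40],[0,0,0]],
  [-1,[0,0,-90],[0,0,0]],
  [-1,[0,0,-135],[0,0,0]],
  [-1,[0,0,-135],[0,0,0]],
  [-1,[0,0,-135],[0,0,0]],
])

```text
t: 34.35
tcp_pos: [373.2, -244.3, 102.1]
tcp_rot: [0.0, 0.995, -0.101, -0.0]
contact_force: [-0.2, -1.0, -1.6]
finger_gap: 43.4
gripper_force: 61.8
```

Run:
```python
from h import *
s=readout.state();print(s['finger_gap'],s['gripper_force'],rel([586,-8,100],.036-np.pi/2))
```

```text
43.409407758165344 61.83797836303711 (array([ 161.2, -274.2,    1.9]), np.float64(-0.23778331562021915))
```

servo_tool([
  [-1,[27,-46,0],[0,0,0]],
  [-1,[56,-95,0],[0,0,0]],
  [-1,[86,-147,0],[0,0,-0.08]],
  [-1,[116,-198,0],[0,0,-0.16]],
  [-1,[146,-249,0],[0,0,-0.238]],
])

```text
t: 34.98
tcp_pos: [566.5, -27.8, 100.3]
tcp_rot: [0.0, 1.0, 0.02, -0.002]
contact_force: [1.3, -1.1, -1.6]
finger_gap: 43.3
gripper_force: 61.8
```

servo_tool([
  [-1,[8,-27,0],[0,0,0]],
  [-1,[8,-27,0],[0,0,0]],
  [-1,[8,-27,0],[0,0,0]],
])

```text
t: 35.35
tcp_pos: [572.2, -3.2, 100.8]
tcp_rot: [0.001, 1.0, 0.018, -0.002]
contact_force: [0.7, 0.5, -0.5]
finger_gap: 43.0
gripper_force: 61.8
```

Run:
```python
from h import *
s=readout.state();print(s['tcp_pos'],s['finger_gap'],s['gripper_force'],rel([585,-8,19],.036-np.pi/2))
```

```text
[572.21848814  -3.23438529 100.77817291] 43.01620188955639 61.78606867790222 (array([12.9,  5.1, 81.7]), np.float64(0.0006722023727796511))
```

servo_tool([
  [-1,[12.5,5,0],[0,0,0]],
  [-1,[12.5,5,0],[0,0,0]],
  [-1,[12.5,5,30],[0,0,0]],
  [-1,[12.5,5,55],[0,0,0]],
  [-1,[12.5,5,55],[0,0,0]],
])

```text
t: 35.98
tcp_pos: [584.7, -7.7, 45.8]
tcp_rot: [0.0, 1.0, 0.018, -0.002]
contact_force: [-0.5, 0.5, -0.9]
finger_gap: 43.5
gripper_force: 61.8
```

Run:
```python
from h import *
s=readout.state();print(s['finger_gap'],s['gripper_force'],rel([585,-8,19],.036-np.pi/2))
```

```text
43.50215705748067 61.784523725509644 (array([ 0.4,  0.3, 26.8]), np.float64(-0.00019748524738649742))
```

servo_tool([
  [-1,[0,0,12],[0,0,0]],
  [-1,[0,0,20],[0,0,0]],
  [-1,[0,0,24],[0,0,0]],
  [-1,[0,0,27],[0,0,0]],
  [-1,[0,0,28],[0,0,0]],
])

```text
t: 36.6
tcp_pos: [586.5, -6.6, 19.3]
tcp_rot: [0.0, 1.0, 0.018, 0.0]
contact_force: [0.2, 0.4, -1.6]
finger_gap: 43.6
gripper_force: 61.8
```

servo_tool([
  [-1,[0,0,0],[0,0,0]],
])

```text
t: 36.72
tcp_pos: [586.5, -6.5, 19.4]
tcp_rot: [-0.0, 1.0, 0.018, 0.0]
contact_force: [0.0, -0.7, -2.1]
finger_gap: 43.3
gripper_force: 61.8
```

Not touching yet. I'll lower 2 mm more, release, and head for strip loaf 2.

servo_tool([
  [-1,[0,0,1],[0,0,0]],
  [-1,[0,0,2],[0,0,0]],
  [-1,[0,0,2],[0,0,0]],
])

```text
t: 37.1
tcp_pos: [586.6, -6.6, 18.4]
tcp_rot: [0.0, 1.0, 0.018, 0.0]
contact_force: [-2.6, -0.4, 6.0]
finger_gap: 43.4
gripper_force: 62.8
```

servo_tool([
  [0.3,[0,0,0],[0,0,0]],
  [0.3,[0,0,0],[0,0,0]],
  [0.3,[0,0,0],[0,0,0]],
  [0.3,[0,0,-30],[0,0,0]],
  [0.3,[0,0,-80],[0,0,0]],
])

```text
t: 37.72
tcp_pos: [584.9, -6.8, 96.6]
tcp_rot: [-0.0, 1.0, 0.018, -0.002]
contact_force: [0.9, -0.3, 0.4]
finger_gap: 55.3
gripper_force: 0.0
```

servo_tool([
  [0.8,[0,0,-50],[0,0,0]],
  [0.8,[-40,30,-60],[0,0,0.08]],
  [0.8,[-85,60,-60],[0,0,0.16]],
  [0.8,[-130,90,-60],[0,0,0.24]],
  [0.8,[-160,120,-60],[0,0,0.34]],
])

```text
t: 38.35
tcp_pos: [428.5, -133.5, 157.3]
tcp_rot: [0.0, 0.988, -0.153, -0.001]
contact_force: [0.3, -1.1, 0.7]
finger_gap: 77.1
gripper_force: 0.0
```

servo_tool([
  [0.8,[-20,0,0],[0,0,0]],
  [0.8,[-20,0,0],[0,0,0]],
  [0.8,[-20,0,0],[0,0,0]],
])

```text
t: 38.72
tcp_pos: [413.3, -126.2, 157.6]
tcp_rot: [-0.0, 0.989, -0.151, 0.001]
contact_force: [0.7, 0.4, 0.4]
finger_gap: 77.1
gripper_force: 0.0
```

Run:
```python
from h import *
s,im=snap('wrist','w12.png')
for l in loaves('wrist',s=s,im=im): print(*l)
print(s['tcp_pos'],s['t'])
s,im=snap('top','t12.png')
for l in loaves('top',s=s,im=im): print('top',*l)
print(rel([406.8,-151.6,0],-.30-np.pi/2))
```

```text
strip [ 407.  -151.8] k4.5 yaw -0.35 [44. 65.]
strip [ 470.3 -367.9] k4.6 yaw -0.26 [57. 63.]
disc [601.5  20.1] k1.8 yaw -1.55 [52. 63.]
[ 413.27632081 -126.20146651  157.60172583] 38.725
top ? [  21.2 -801.8]
top strip [ 468.9 -366.1] k3.5 yaw -0.26 [50. 68.]
(array([  1.4,  26.4, 157.4]), np.float64(-0.002292644871210614))
```

servo_tool([
  [0.8,[1.4,26,20],[0,0,0.04]],
  [0.8,[1.4,26,70],[0,0,0.04]],
  [0.8,[1.4,26,120],[0,0,0.04]],
  [0.8,[1.4,26,150],[0,0,0.04]],
  [0.8,[1.4,26,150],[0,0,0.04]],
])

```text
t: 39.45
tcp_pos: [404.8, -150.7, 5.6]
tcp_rot: [-0.0, 0.985, -0.17, -0.002]
contact_force: [0.1, -0.4, -0.2]
finger_gap: 76.7
gripper_force: 0.0
```

servo_tool([
  [0.8,[0,0,0],[0,0,0]],
])

```text
t: 39.58
tcp_pos: [406.5, -151.4, 8.0]
tcp_rot: [-0.0, 0.985, -0.17, 0.001]
contact_force: [0.5, 0.4, 0.4]
finger_gap: 76.8
gripper_force: 0.0
```

Run:
```python
from h import *
print(rel([407,-151.8,-33],-.34-np.pi/2))
```

```text
(array([ 0.5,  0.2, 41. ]), np.float64(-0.0023792832006321873))
```

servo_tool([
  [0.8,[0.5,0,20],[0,0,0]],
  [0.8,[0.5,0,35],[0,0,0]],
  [0.8,[0.5,0,40],[0,0,0]],
  [0.8,[0.5,0,40],[0,0,0]],
  [-1,[0.5,0,40],[0,0,0]],
])

```text
t: 40.2
tcp_pos: [406.8, -152.2, -31.7]
tcp_rot: [0.0, 0.985, -0.171, 0.001]
contact_force: [-1.0, 0.5, -0.5]
finger_gap: 60.6
gripper_force: 0.0
```

servo_tool([
  [-1,[0,0,0],[0,0,0]],
  [-1,[0,0,0],[0,0,0]],
  [-1,[0,0,0],[0,0,0]],
  [-1,[0,0,0],[0,0,0]],
])

```text
t: 40.7
tcp_pos: [406.6, -152.1, -31.8]
tcp_rot: [0.0, 0.985, -0.171, 0.001]
contact_force: [-1.0, 0.1, 9.1]
finger_gap: 43.1
gripper_force: 61.3
```

servo_tool([
  [-1,[0,0,-40],[0,0,0]],
  [-1,[0,0,-90],[0,0,0]],
  [-1,[0,0,-135],[0,0,0]],
  [-1,[0,0,-135],[0,0,0]],
  [-1,[0,0,-135],[0,0,0]],
])

```text
t: 41.32
tcp_pos: [405.2, -152.2, 102.1]
tcp_rot: [0.0, 0.985, -0.171, -0.0]
contact_force: [-0.6, -0.0, -0.6]
finger_gap: 43.3
gripper_force: 61.8
```

Run:
```python
from h import *
s=readout.state();print(s['finger_gap'],s['gripper_force'],rel([627,-289.5,100],-.05-np.pi/2))
def tray(name,fn,s=None):
    im=cv2.imread('pics/'+fn); hsv=cv2.cvtColor(im,cv2.COLOR_BGR2HSV)
    m=((hsv[:,:,2]<95)&(hsv[:,:,0]>95)&(hsv[:,:,0]<130)&(hsv[:,:,1]>30)).astype(np.uint8)*255
    m=cv2.morphologyEx(cv2.morphologyEx(m,cv2.MORPH_CLOSE,np.ones((7,7))),cv2.MORPH_OPEN,np.ones((3,3)))
    for c in cv2.findContours(m,cv2.RETR_EXTERNAL,cv2.CHAIN_APPROX_NONE)[0]:
        if cv2.contourArea(c)<400: continue
        r=cv2.minAreaRect(toworld(name,c.reshape(-1,2),15,s)[:,:2].astype(np.float32)); print(fn,cv2.boundingRect(c),np.round(r[0],1),np.round(r[1]),np.round(cv2.boxPoints(r)).tolist())
tray('top','t9.png')
tray('wrist','w10.png',dict(tcp_pos=np.array([490.97,-235.44,148.4]),tcp_rot=[0.002,0.998,0.064,0.001]))
```

```text
43.31742583572412 61.79962635040283 (array([255.1,  54.5,   2.1]), np.float64(-0.29385082693507836))
t9.png (522, 163, 72, 90) [ 463.1 -678. ] [181. 262.] [[332.0, -768.0], [594.0, -769.0], [594.0, -588.0], [332.0, -588.0]]
t9.png (404, 138, 63, 39) [ 624.5 -330.6] [186. 117.] [[561.0, -420.0], [677.0, -427.0], [688.0, -241.0], [572.0, -234.0]]
t9.png (42, 58, 19, 136) [769.4 852. ] [ 28. 440.] [[550.0, 838.0], [989.0, 838.0], [989.0, 866.0], [550.0, 866.0]]
w10.png (477, 298, 163, 102) [ 324.4 -541.2] [140. 215.] [[242.0, -443.0], [268.0, -656.0], [407.0, -639.0], [381.0, -426.0]]
w10.png (0, 286, 262, 114) [267.9 -29.3] [154. 317.] [[172.0, 119.0], [211.0, -196.0], [364.0, -177.0], [325.0, 138.0]]
w10.png (341, 0, 228, 132) [ 624.4 -332.2] [187. 114.] [[563.0, -422.0], [677.0, -428.0], [686.0, -242.0], [572.0, -236.0]]
```

servo_tool([
  [-1,[48,10,0],[0,0,0]],
  [-1,[100,21,0],[0,0,-0.07]],
  [-1,[152,33,0],[0,0,-0.15]],
  [-1,[204,44,0],[0,0,-0.22]],
  [-1,[255,54.5,0],[0,0,-0.294]],
])

```text
t: 41.95
tcp_pos: [627.7, -289.5, 99.6]
tcp_rot: [-0.0, 1.0, -0.023, -0.002]
contact_force: [2.2, 0.0, -0.6]
finger_gap: 43.1
gripper_force: 61.8
```

servo_tool([
  [-1,[0,0,0],[0,0,0]],
  [-1,[0,0,20],[0,0,0]],
  [-1,[0,0,20],[0,0,0]],
])

```text
t: 42.32
tcp_pos: [624.2, -287.7, 78.8]
tcp_rot: [-0.001, 1.0, -0.024, -0.003]
contact_force: [-0.3, 0.2, -0.9]
finger_gap: 43.0
gripper_force: 61.7
```

Run:
```python
from h import *
s=readout.state();print(s['finger_gap'],s['gripper_force'],rel([627,-290,-28],-.05-np.pi/2))
```

```text
42.96091187403382 61.69598937034607 (array([  3.6,   2.3, 106.8]), np.float64(0.002611710975560566))
```

servo_tool([
  [-1,[2,2,30],[0,0,0]],
  [-1,[2,2,65],[0,0,0]],
  [-1,[2,2,90],[0,0,0]],
  [-1,[2,2,98],[0,0,0]],
  [-1,[2,2,98],[0,0,0]],
])

```text
t: 42.95
tcp_pos: [629.6, -290.8, -15.6]
tcp_rot: [-0.0, 1.0, -0.025, 0.0]
contact_force: [-0.2, -0.8, -1.6]
finger_gap: 43.0
gripper_force: 61.7
```

servo_tool([
  [-1,[0,0,3],[0,0,0]],
  [-1,[0,0,6],[0,0,0]],
  [-1,[0,0,8],[0,0,0]],
  [-1,[0,0,8],[0,0,0]],
])

```text
t: 43.45
tcp_pos: [629.5, -291.1, -23.7]
tcp_rot: [0.0, 1.0, -0.025, -0.0]
contact_force: [0.7, 0.0, -1.4]
finger_gap: 43.6
gripper_force: 61.7
```

servo_tool([
  [-1,[-2,0,2],[0,0,0]],
  [-1,[-2,0,4],[0,0,0]],
  [-1,[-2,0,5],[0,0,0]],
  [-1,[-2,0,5],[0,0,0]],
])

```text
t: 43.95
tcp_pos: [627.2, -291.0, -27.6]
tcp_rot: [0.0, 1.0, -0.025, -0.0]
contact_force: [-3.4, -0.9, 5.2]
finger_gap: 43.3
gripper_force: 62.7
```

servo_tool([
  [0.3,[0,0,0],[0,0,0]],
  [0.3,[0,0,0],[0,0,0]],
  [0.3,[0,0,0],[0,0,0]],
  [0.3,[0,0,-30],[0,0,0]],
  [0.3,[0,0,-80],[0,0,0]],
])

```text
t: 44.58
tcp_pos: [625.9, -290.6, 50.0]
tcp_rot: [-0.001, 1.0, -0.024, -0.002]
contact_force: [0.8, -0.5, 0.1]
finger_gap: 55.4
gripper_force: 0.0
```

servo_tool([
  [0.8,[0,0,-50],[0,0,0]],
  [0.8,[-50,10,-100],[0,0,0.1]],
  [0.8,[-100,30,-100],[0,0,0.2]],
  [0.8,[-150,50,-100],[0,0,0.2]],
  [0.8,[-170,60,-100],[0,0,0.2]],
])

```text
t: 45.2
tcp_pos: [450.9, -344.4, 151.3]
tcp_rot: [0.001, 0.992, -0.126, -0.001]
contact_force: [-0.4, 0.0, -0.5]
finger_gap: 77.1
gripper_force: 0.0
```

servo_tool([
  [0.8,[0,0,0],[0,0,0]],
  [0.8,[0,0,0],[0,0,0]],
  [0.8,[0,0,0],[0,0,0]],
])

```text
t: 45.58
tcp_pos: [456.4, -341.4, 151.4]
tcp_rot: [-0.0, 0.992, -0.123, 0.001]
contact_force: [0.3, 0.5, -0.6]
finger_gap: 76.9
gripper_force: 0.0
```

Run:
```python
from h import *
s,im=snap('wrist','w13.png')
for l in loaves('wrist',s=s,im=im): print(*l)
print(s['tcp_pos'],s['t'])
s,im=snap('top','t13.png')
for l in loaves('top',s=s,im=im): print('top',*l)
print(rel([470,-367.5,0],-.255-np.pi/2))
```

```text
strip [ 470.4 -367.5] k4.4 yaw -0.26 [43. 64.]
strip [ 613.6 -289.4] k2.2 yaw -0.03 [47. 41.]
[ 456.44786051 -341.39914843  151.3740441 ] 45.575
top strip [ 459.9 -364. ] k2.8 yaw -0.22 [49. 60.]
top strip [ 626.8 -291.8] k4.1 yaw -0.04 [48. 64.]
(array([ 19.9,  21.7, 151.2]), np.float64(0.007437814444096524))
```

servo_tool([
  [0.8,[20,22,20],[0,0,0.01]],
  [0.8,[20,22,70],[0,0,0.01]],
  [0.8,[20,22,120],[0,0,0.01]],
  [0.8,[20,22,145],[0,0,0.01]],
  [0.8,[20,22,145],[0,0,0.01]],
])

```text
t: 46.3
tcp_pos: [467.9, -367.3, 4.4]
tcp_rot: [-0.001, 0.992, -0.129, -0.002]
contact_force: [0.8, -1.0, 0.9]
finger_gap: 76.9
gripper_force: 0.0
```

servo_tool([
  [0.8,[0,0,0],[0,0,0]],
])

```text
t: 46.42
tcp_pos: [470.1, -368.7, 7.4]
tcp_rot: [0.0, 0.992, -0.129, 0.001]
contact_force: [0.3, -0.0, 0.9]
finger_gap: 76.3
gripper_force: 0.0
```

Run:
```python
from h import *
print(rel([470.4,-367.5,-32],-.257-np.pi/2))
```

```text
(array([-0.1, -1.2, 39.3]), np.float64(-0.0016682318312983835))
```

servo_tool([
  [0.8,[0,-1,20],[0,0,0]],
  [0.8,[0,-1,35],[0,0,0]],
  [0.8,[0,-1,39],[0,0,0]],
  [0.8,[0,-1,39],[0,0,0]],
  [-1,[0,-1,39],[0,0,0]],
])

```text
t: 47.05
tcp_pos: [469.4, -367.9, -32.3]
tcp_rot: [0.0, 0.992, -0.129, 0.0]
contact_force: [-0.7, -0.8, 1.1]
finger_gap: 60.9
gripper_force: 0.0
```

servo_tool([
  [-1,[0,0,0],[0,0,0]],
  [-1,[0,0,0],[0,0,0]],
  [-1,[0,0,0],[0,0,0]],
  [-1,[0,0,0],[0,0,0]],
])

```text
t: 47.55
tcp_pos: [469.6, -368.0, -32.0]
tcp_rot: [0.0, 0.992, -0.129, 0.001]
contact_force: [-0.5, 0.7, 5.1]
finger_gap: 43.4
gripper_force: 62.1
```

servo_tool([
  [-1,[0,0,-40],[0,0,0]],
  [-1,[0,0,-90],[0,0,0]],
  [-1,[0,0,-120],[0,0,0]],
  [-1,[0,0,-120],[0,0,0]],
  [-1,[0,0,-120],[0,0,0]],
])

```text
t: 48.18
tcp_pos: [467.8, -367.7, 86.1]
tcp_rot: [-0.0, 0.992, -0.129, -0.001]
contact_force: [-1.2, -0.4, -2.5]
finger_gap: 43.2
gripper_force: 61.4
```

Run:
```python
from h import *
s=readout.state();print(s['finger_gap'],s['gripper_force'],rel([623,-374,80],-.05-np.pi/2))
```

```text
43.18636120411426 61.384220123291016 (array([151.7, -33.7,   5.7]), np.float64(-0.20943929995586852))
```

servo_tool([
  [-1,[45,-10,0],[0,0,-0.07]],
  [-1,[95,-21,0],[0,0,-0.14]],
  [-1,[140,-31,0],[0,0,-0.21]],
  [-1,[151,-34,0],[0,0,-0.21]],
  [-1,[151,-34,0],[0,0,-0.21]],
])

```text
t: 48.8
tcp_pos: [622.8, -372.6, 85.1]
tcp_rot: [-0.001, 1.0, -0.024, -0.002]
contact_force: [0.1, 0.3, -1.8]
finger_gap: 43.1
gripper_force: 61.5
```

servo_tool([
  [-1,[0,0,20],[0,0,0]],
  [-1,[0,0,20],[0,0,0]],
])

```text
t: 49.05
tcp_pos: [620.1, -374.1, 64.3]
tcp_rot: [-0.0, 1.0, -0.025, -0.003]
contact_force: [-0.5, -0.5, -2.2]
finger_gap: 43.3
gripper_force: 61.5
```

Run:
```python
from h import *
s=readout.state();print(s['finger_gap'],s['gripper_force'],rel([622,-374,-28],-.05-np.pi/2))
```

```text
43.34392655848531 61.4597225189209 (array([ 2.4, -0.2, 92.3]), np.float64(-4.01276156019037e-05))
```

servo_tool([
  [-1,[0,0,30],[0,0,0]],
  [-1,[0,0,60],[0,0,0]],
  [-1,[0,0,80],[0,0,0]],
  [-1,[0,0,86],[0,0,0]],
  [-1,[0,0,86],[0,0,0]],
])

```text
t: 49.68
tcp_pos: [623.9, -373.7, -18.4]
tcp_rot: [-0.0, 1.0, -0.025, 0.0]
contact_force: [-0.7, 0.0, -0.9]
finger_gap: 43.6
gripper_force: 61.5
```

servo_tool([
  [-1,[0,0,2],[0,0,0]],
  [-1,[0,0,4],[0,0,0]],
  [-1,[0,0,6],[0,0,0]],
  [-1,[0,0,6],[0,0,0]],
])

```text
t: 50.18
tcp_pos: [623.6, -373.6, -24.8]
tcp_rot: [-0.0, 1.0, -0.025, -0.0]
contact_force: [-0.4, 0.2, -1.2]
finger_gap: 43.3
gripper_force: 61.5
```

Release, then retreat clear of the top view.

servo_tool([
  [-1,[0,0,2],[0,0,0]],
  [-1,[0,0,3.5],[0,0,0]],
  [-1,[0,0,4],[0,0,0]],
  [-1,[0,0,4],[0,0,0]],
])

```text
t: 50.68
tcp_pos: [623.7, -373.7, -27.9]
tcp_rot: [0.0, 1.0, -0.025, -0.0]
contact_force: [-2.9, 0.6, 4.6]
finger_gap: 43.4
gripper_force: 62.2
```

servo_tool([
  [0.3,[0,0,0],[0,0,0]],
  [0.3,[0,0,0],[0,0,0]],
  [0.3,[0,0,0],[0,0,0]],
  [0.3,[0,0,-30],[0,0,0]],
  [0.3,[0,0,-80],[0,0,0]],
])

```text
t: 51.3
tcp_pos: [622.1, -373.1, 49.8]
tcp_rot: [-0.001, 1.0, -0.024, -0.002]
contact_force: [0.6, -0.5, 0.6]
finger_gap: 55.4
gripper_force: 0.0
```

servo_tool([
  [0.8,[0,0,-50],[0,0,0]],
  [0.8,[-50,0,-90],[0,0,0]],
  [0.8,[-100,0,-120],[0,0,0]],
  [0.8,[-150,0,-120],[0,0,0]],
  [0.8,[-200,0,-120],[0,0,0]],
])

```text
t: 51.92
tcp_pos: [422.5, -363.9, 171.8]
tcp_rot: [0.001, 1.0, -0.025, 0.0]
contact_force: [0.0, -0.6, 0.1]
finger_gap: 76.6
gripper_force: 0.0
```

servo_tool([
  [0.8,[0,0,0],[0,0,0]],
  [0.8,[0,0,0],[0,0,0]],
  [0.8,[0,0,0],[0,0,0]],
])

```text
t: 52.3
tcp_pos: [425.6, -363.5, 171.5]
tcp_rot: [-0.0, 1.0, -0.024, 0.001]
contact_force: [-0.2, -0.1, 0.0]
finger_gap: 76.8
gripper_force: 0.0
```

Run:
```python
from h import *
s,im=snap('wrist','w14.png'); print(s['t'],s['tcp_pos'])
for l in loaves('wrist',s=s,im=im): print('wrist',*l)
s,im=snap('top','t14.png')
for l in loaves('top',s=s,im=im): print('top',*l)
# stand loaves: tag tops at z=90, white areas
hsv=cv2.cvtColor(im,cv2.COLOR_RGB2HSV)
m=((hsv[:,:,1]<70)&(hsv[:,:,2]>130)).astype(np.uint8)
n,l,st,ce=cv2.connectedComponentsWithStats(m)
for i in range(1,n):
    if 40<st[i,4]<600 and 280<ce[i,0]<480 and 120<ce[i,1]<260: print(ce[i].round(1),st[i].tolist(),toworld('top',[ce[i]],90)[0,:2].round(1))
print('stud pred',topix('top',[[638+80*.9994-47*.036,-6+80*.036+47,50]]))
_,sc=snap('scene','s14.png')
a=cv2.imread('pics/s10.png')[:,:,::-1]
print('cradle diff',np.abs(a[230:370,340:450].astype(int)-sc[230:370,340:450]).mean(),'jam',np.abs(a[285:330,285:315].astype(int)-sc[285:330,285:315]).mean(),'cup',np.abs(a[225:262,188:222].astype(int)-sc[225:262,188:222]).mean())
```

```text
52.3 [ 425.63640429 -363.49687797  171.48751097]
wrist ? [ 562.3 -108.4]
top strip [ 624.6 -374.7] k3.9 yaw -0.07 [49. 68.]
top strip [ 626.8 -291.8] k4.1 yaw -0.04 [48. 64.]
[325.8 131.1] [320, 125, 13, 13, 129] [692.1  -3.1]
[423.9 154.5] [422, 145, 5, 19, 88] [ 613.9 -279.4]
[452.  154.4] [450, 145, 5, 19, 91] [ 611.8 -358.7]
[320.1 163.6] [314, 158, 13, 13, 132] [596.8  15.9]
stud pred [[310.05122669 128.0747108 ]]
cradle diff 1.788874458874459 jam 1.8923456790123456 cup 1.8468468468468469
```

Run:
```python
from h import *
im=cv2.imread('pics/t14.png')[:,:,::-1].copy(); hsv=cv2.cvtColor(im,cv2.COLOR_RGB2HSV)
for (cx,cy) in ((326,131),(320,164)):
  for S in (150,175,195):
    m=cv2.inRange(hsv,(5,S,90),(20,255,255)); k=np.zeros_like(m); k[cy-20:cy+21,cx-20:cx+21]=255; m&=k
    cv2.circle(m,(cx,cy),5,255,-1); m=cv2.morphologyEx(m,cv2.MORPH_CLOSE,np.ones((3,3)))
    n,l,st,ce=cv2.connectedComponentsWithStats(m); i=l[cy,cx]; ys,xs=np.nonzero(l==i)
    w=toworld('top',np.c_[xs,ys],88)[:,:2].astype(np.float32); r=cv2.minAreaRect(w); print(S,len(xs),np.round(r[0]),np.round(r[1]),np.round(cv2.boxPoints(r)).tolist())
print(rel([560,-60,170],.036-np.pi/2))
```

```text
150 290 [691.  -3.] [64. 41.] [[659.0, 17.0], [660.0, -24.0], [723.0, -22.0], [722.0, 19.0]]
175 82 [693.  -4.] [28. 29.] [[675.0, -12.0], [703.0, -22.0], [712.0, 4.0], [684.0, 14.0]]
195 81 [693.  -4.] [29. 27.] [[676.0, 6.0], [683.0, -21.0], [711.0, -13.0], [703.0, 14.0]]
150 299 [599.   7.] [57. 70.] [[563.0, -20.0], [633.0, -22.0], [635.0, 35.0], [565.0, 37.0]]
175 81 [596.  16.] [28. 27.] [[579.0, 25.0], [587.0, -1.0], [613.0, 7.0], [606.0, 33.0]]
195 81 [596.  16.] [28. 27.] [[579.0, 25.0], [587.0, -1.0], [613.0, 7.0], [606.0, 33.0]]
(array([ 120.2, -309.5,    1.5]), np.float64(-0.08407075572581268))
```

servo_tool([
  [0.8,[14,-55,0],[0,0,0]],
  [0.8,[28,-110,0],[0,0,0]],
  [0.8,[42,-165,0],[0,0,0]],
  [0.8,[56,-220,0],[0,0,0]],
  [0.8,[70,-275,0],[0,0,0]],
])

```text
t: 53.08
tcp_pos: [508.3, -90.4, 171.4]
tcp_rot: [-0.0, 1.0, -0.024, 0.0]
contact_force: [0.6, -0.7, 0.1]
finger_gap: 76.8
gripper_force: 0.0
```

servo_tool([
  [0.8,[14,-55,0],[0,0,-0.084]],
  [0.8,[25,-103,0],[0,0,-0.084]],
  [0.8,[25,-103,0],[0,0,-0.084]],
  [0.8,[25,-103,0],[0,0,-0.084]],
  [0.8,[25,-103,0],[0,0,-0.084]],
])

```text
t: 53.7
tcp_pos: [537.1, 7.3, 171.0]
tcp_rot: [0.0, 1.0, 0.016, -0.0]
contact_force: [0.6, 0.2, 0.1]
finger_gap: 77.0
gripper_force: 0.0
```

Run:
```python
from h import *
s,im=snap('wrist','w15.png'); np.save('w15.npy',s,allow_pickle=True); print(s['tcp_pos'])
hsv=cv2.cvtColor(im,cv2.COLOR_RGB2HSV)
m=((hsv[:,:,1]<70)&(hsv[:,:,2]>130)).astype(np.uint8)
n,l,st,ce=cv2.connectedComponentsWithStats(m)
for i in range(1,n):
    if st[i,4]>150: print('white',ce[i].round(1),st[i].tolist(),toworld('wrist',[ce[i]],90,s)[0,:2].round(1))
for S in (185,200,215):
  for c in blobs(im,(5,S,90),(20,255,255),300):
    w=toworld('wrist',c.reshape(-1,2),88,s)[:,:2].astype(np.float32); r=cv2.minAreaRect(w); print(S,cv2.boundingRect(c),np.round(r[0]),np.round(r[1]),np.round(cv2.boxPoints(r)).tolist())
p=topix('wrist',[[597,16,90],[597+25,16,88],[597-25,16,88],[597,16+19,88],[585,-8,50],[610,-40,50],[638,-6,100]],s).round().astype(int); print([(q.tolist(),hsv[q[1],q[0]].tolist()) for q in p if 0<=q[0]<640 and 0<=q[1]<400])
```

```text
[537.140902     7.33351516 170.96873044]
white [345.1   4.5] [325, 0, 41, 12, 355] [678.3  -4.7]
white [315.5 119.1] [293, 96, 46, 47, 1721] [597.1  14.6]
white [143.5 382.4] [120, 367, 45, 33, 466] [335.3 180.1]
185 (10, 185, 26, 46) [513. 264.] [20. 42.] [[491.0, 257.0], [532.0, 250.0], [536.0, 270.0], [494.0, 277.0]]
[([314, 119], [100, 8, 198]), ([315, 86], [16, 141, 192]), ([313, 151], [15, 151, 192]), ([290, 118], [15, 160, 155]), ([341, 132], [15, 164, 159]), ([377, 105], [19, 86, 157]), ([345, 63], [14, 128, 139])]
```

Run:
```python
from h import *
s=np.load('w15.npy',allow_pickle=True).item(); im=cv2.imread('pics/w15.png'); hsv=cv2.cvtColor(im,cv2.COLOR_BGR2HSV)
for V in (145,165,178):
    m=cv2.inRange(hsv,(8,118,V),(18,255,255)); m[:60]=0; m[230:]=0; m[:,:240]=0; m[:,420:]=0; cv2.circle(m,(315,119),25,255,-1)
    m=cv2.morphologyEx(m,cv2.MORPH_OPEN,np.ones((3,3)))
    n,l,st,ce=cv2.connectedComponentsWithStats(m); i=l[119,315]; ys,xs=np.nonzero(l==i)
    r=cv2.minAreaRect(toworld('wrist',np.c_[xs,ys],88,s)[:,:2].astype(np.float32)); print(V,st[i].tolist(),np.round(r[0]),np.round(r[1]),np.round(cv2.boxPoints(r)).tolist())
m=cv2.inRange(hsv,(8,118,60),(18,255,255))
for y in range(66,186,6): print(y,''.join('O' if m[y,x] and hsv[y,x,2]>165 else 'o' if m[y,x] else 'W' if hsv[y,x,1]<70 and hsv[y,x,2]>130 else '.' for x in range(250,400,3)))
```

```text
145 [289, 78, 53, 80, 4097] [597.  15.] [61. 41.] [[566.0, 34.0], [568.0, -7.0], [629.0, -4.0], [627.0, 37.0]]
165 [290, 79, 52, 78, 3852] [597.  14.] [59. 40.] [[567.0, 33.0], [568.0, -7.0], [628.0, -5.0], [626.0, 35.0]]
178 [291, 81, 49, 75, 3489] [597.  15.] [57. 38.] [[568.0, 33.0], [569.0, -5.0], [626.0, -3.0], [625.0, 35.0]]
66 ooooooo..............oooooooooooooooooooo.........
72 ooooooo..............oooooooooooooooooooo.........
78 ooooooo........ooooooooooooooooooooooo............
84 ooooooo......oOOOOOOOOOOOOOOOOO...................
90 ooooooo......oOOOOOOOOOOOOOOOOOo..................
96 ooooooo......oOOOOOOWWWW.OOOOOO...................
102 .ooooooo.....oOOOWWWWWWWWWWWOOO...................
108 oo.ooooo.....oOWWWWWWWWWWWWWWOO...................
114 oooooooo.....oOWWWWWWWWWWWWWWWO...................
120 oooooooo.....oOWWWWWWWWWWWWWWWO...................
126 ooooo.oo.....oOWWWWWWWWWWWWWWWO...................
132 oooooooo.....oOOWWWWWWWWWWWWWOO...................
138 oooooooo......OOO.WWWWWWWWWOOOO...................
144 oooooooo......oOOOOOOOOOOOOOOOO...................
150 ooooo.oo......OOOOOOOOOOOOOOOOO...................
156 ooo...oo......oOOOOOOOOoooooooo...................
162 oooooooo..........................................
168 oooooooo..........................................
174 oooooooo..........................................
180 oooooooooooooooooooooooooooooooooooooooooooooooooo
```

servo_tool([
  [0.35,[50,-5,0],[0,0,0]],
  [0.35,[60,-5.8,30],[0,0,0]],
  [0.35,[60,-5.8,70],[0,0,0]],
  [0.35,[60,-5.8,95],[0,0,0]],
  [0.35,[60,-5.8,95],[0,0,0]],
])

```text
t: 54.38
tcp_pos: [595.5, 15.2, 74.5]
tcp_rot: [0.0, 1.0, 0.017, -0.002]
contact_force: [0.5, 0.3, 0.5]
finger_gap: 57.8
gripper_force: 0.0
```

servo_tool([
  [0.35,[0,0,0],[0,0,0]],
])

```text
t: 54.5
tcp_pos: [597.9, 16.6, 77.4]
tcp_rot: [-0.0, 1.0, 0.017, 0.001]
contact_force: [0.4, -0.5, -0.1]
finger_gap: 57.6
gripper_force: 0.0
```

Run:
```python
from h import *
print(rel([597,15,19],.036-np.pi/2))
```

```text
(array([-1.1,  1.6, 58.4]), np.float64(-0.002311570339329938))
```

servo_tool([
  [0.35,[-1,1.5,20],[0,0,0]],
  [0.35,[-1,1.5,40],[0,0,0]],
  [0.35,[-1,1.5,53],[0,0,0]],
  [0.35,[-1,1.5,57],[0,0,0]],
  [0.35,[-1,1.5,57],[0,0,0]],
])

```text
t: 55.12
tcp_pos: [596.2, 15.7, 19.1]
tcp_rot: [-0.0, 1.0, 0.018, -0.0]
contact_force: [-0.1, -0.4, 0.2]
finger_gap: 57.7
gripper_force: 0.0
```

servo_tool([
  [-1,[0,0,0],[0,0,0]],
  [-1,[0,0,0],[0,0,0]],
  [-1,[0,0,0],[0,0,0]],
  [-1,[0,0,0],[0,0,0]],
  [-1,[0,0,0],[0,0,0]],
])

```text
t: 55.75
tcp_pos: [596.8, 15.6, 20.0]
tcp_rot: [-0.0, 1.0, 0.017, 0.001]
contact_force: [-1.0, -0.6, 5.6]
finger_gap: 43.3
gripper_force: 61.6
```

servo_tool([
  [-1,[0,0,-6],[0,0,0]],
  [-1,[0,0,-10],[0,0,0]],
  [-1,[-6,11,-10],[0,0,0]],
  [-1,[-12,22,-10],[0,0,0]],
  [-1,[-12,22,-10],[0,0,0]],
])

```text
t: 56.38
tcp_pos: [584.0, -9.5, 28.9]
tcp_rot: [0.001, 1.0, 0.016, -0.001]
contact_force: [-0.2, -0.6, -0.9]
finger_gap: 43.5
gripper_force: 61.2
```

Run:
```python
from h import *
s=readout.state();print(s['finger_gap'],s['gripper_force'],rel([586,-7.5,19],.036-np.pi/2))
```

```text
43.480987597796116 61.188461780548096 (array([ 2.1, -2. ,  9.9]), np.float64(-0.00377393943891402))
```

servo_tool([
  [-1,[2,-1.5,3],[0,0,0]],
  [-1,[2,-1.5,6],[0,0,0]],
  [-1,[2,-1.5,8.5],[0,0,0]],
  [-1,[2,-1.5,10],[0,0,0]],
  [-1,[2,-1.5,10],[0,0,0]],
])

```text
t: 57.0
tcp_pos: [586.9, -5.0, 20.0]
tcp_rot: [0.0, 1.0, 0.018, 0.0]
contact_force: [-1.6, -0.8, 5.1]
finger_gap: 43.1
gripper_force: 61.7
```

servo_tool([
  [0.3,[0,0,0],[0,0,0]],
  [0.3,[0,0,0],[0,0,0]],
  [0.3,[0,0,0],[0,0,0]],
  [0.3,[0,0,-30],[0,0,0]],
  [0.3,[0,0,-80],[0,0,0]],
])

```text
t: 57.62
tcp_pos: [585.5, -5.7, 98.6]
tcp_rot: [-0.0, 1.0, 0.017, -0.002]
contact_force: [1.3, -1.1, 0.6]
finger_gap: 55.8
gripper_force: 0.0
```

servo_tool([
  [0.8,[0,0,-60],[0,0,0]],
  [0.8,[-40,50,-70],[0,0,0]],
  [0.8,[-80,100,-70],[0,0,0]],
  [0.8,[-120,150,-70],[0,0,0]],
  [0.8,[-160,200,-70],[0,0,0]],
])

```text
t: 58.25
tcp_pos: [436.9, -207.0, 169.4]
tcp_rot: [0.0, 1.0, 0.017, 0.0]
contact_force: [0.1, -0.2, -0.6]
finger_gap: 76.8
gripper_force: 0.0
```

servo_tool([
  [0.8,[0,50,0],[0,0,0]],
  [0.8,[0,100,0],[0,0,0]],
  [0.8,[0,100,0],[0,0,0]],
  [0.8,[0,100,0],[0,0,0]],
])

```text
t: 58.75
tcp_pos: [441.5, -304.3, 169.2]
tcp_rot: [-0.001, 1.0, 0.018, 0.0]
contact_force: [1.0, 0.6, 0.5]
finger_gap: 77.0
gripper_force: 0.0
```

Run:
```python
from h import *
s,im=snap('top','t16.png'); print(s['t'],s['tcp_pos'],s['joint_velocities'])
hsv=cv2.cvtColor(im,cv2.COLOR_RGB2HSV)
m=((hsv[:,:,1]<70)&(hsv[:,:,2]>130)).astype(np.uint8)
n,l,st,ce=cv2.connectedComponentsWithStats(m)
for i in range(1,n):
    if 40<st[i,4]<600 and 280<ce[i,0]<480 and 110<ce[i,1]<260: print(ce[i].round(1),st[i].tolist(),'z90',toworld('top',[ce[i]],90)[0,:2].round(1),'z44',toworld('top',[ce[i]],44)[0,:2].round(1))
_,sc=snap('scene','s16.png')
a=cv2.imread('pics/s10.png')[:,:,::-1]
print('cradle diff',np.abs(a[230:370,340:450].astype(int)-sc[230:370,340:450]).mean())
P=[[638.5-100-65*.036,-6-3.6+65,56],[638.5+100-65*.036,-6+3.6+65,56],[638.5+100+65*.036,-6+3.6-65,56],[638.5-100+65*.036,-6-3.6-65,56]]
print(topix('top',P).round(1).tolist())
h=cv2.cvtColor(sc,cv2.COLOR_RGB2HSV)
# rim outline: threshold saturated brown around stand in top
m=cv2.inRange(hsv,(5,105,70),(20,255,190)); m[:115]=0;m[200:]=0;m[:,:280]=0;m[:,:][:,375:]=0
ys,xs=np.nonzero(m); pts=np.c_[xs,ys].astype(np.float32); r=cv2.minAreaRect(toworld('top',pts,56)[:,:2].astype(np.float32)); print(np.round(r[0],1),np.round(r[1],1),np.round(cv2.boxPoints(r)).tolist())
```

```text
58.75 [ 441.51823942 -304.3421339   169.19802102] [-0.02107286 -0.0117355  -0.01392746  0.01241341  0.00149426  0.0002023
  0.00037998]
[325.8 131.1] [320, 125, 13, 13, 129] z90 [692.1  -3.1] z44 [707.1  -3. ]
[423.9 154.5] [422, 145, 5, 19, 88] z90 [ 613.9 -279.4] z44 [ 625.7 -290.8]
[452.  154.4] [450, 145, 5, 19, 91] z90 [ 611.8 -358.7] z44 [ 623.5 -373.4]
[327.2 166.8] [321, 161, 14, 13, 135] z90 [587.   -4.1] z44 [597.6  -4. ]
cradle diff 1.54991341991342
[[307.3, 187.1], [303.5, 121.2], [347.1, 118.3], [352.1, 184.2]]
[628.3  -4.8] [216.4 211.5] [[517.0, 98.0], [524.0, -114.0], [740.0, -107.0], [733.0, 104.0]]
```

```bash
python3 -c "
from h import *
print(workorder.close_job())"
```

```text
the job is handed in; nothing more can be done
None
```

The job is handed in: the stand is turned into its slot and seated, the baguette is centred in the cradle under the strap, and both disc loaves are on the deck with both strip loaves in the tray; one disc loaf was found shifted on the deck and re-placed, and my last camera measurements agreed with all of this.

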